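# Load and lock the shaker tray

## Robot

A 6-joint arm with a two-finger parallel gripper is mounted at the origin on a cart in front of the work surface, level with it; the furniture and walls round the work are solid. World frame = base frame: x ahead of the robot, y to its left, z up, the work surface at z = 0. Lengths are in m, angles in rad, forces in N, time in s.
With the tool pointing down it reaches from about 0.375 to 0.9 m from the base axis. Payload 3.1 kg.
Tool frame: the origin (TCP) lies between the finger pads; the fingertips stand 8 mm ahead of it and the grasp point (between the pads) lies 11 mm behind it; z points along the fingers, y is the line along which they close (so a half turn about z gives the same grasp; the last joint's range is limited). The gripper opens to 87 mm and grips with 3 to 60 N. Pads are 19 mm wide; open, the fingers measure 117 mm over their backs; the gripper's body (75 mm by 190 mm) begins 51 mm behind the grasp point.
Start: joints at [1.109, 0.527, 1.433, -0, 1.181, -0.178], TCP at [0.175, 0.6, 0.231] pointing down, gripper open.
Joint ranges: [-3.08, 3.08], [-0.75, 2.2], [0.22, 2.44], [-1.43, 4.57], [0, 2.65], [-2.85, 2.85]. Speed limits (rad/s): [2.79, 2.79, 3.14, 3.14, 3.14, 3.14].

## Interface

Orientations are given as a unit quaternion [x, y, z, w].
In Python, from rig import robot, vision, job gives the robot as it stands.
- The arm moves only by the shell command python3 -m handwheel 'ROWS' [OPENING] [FORCE]. ROWS is JSON, a list of rows, each a list of 4 numbers: the shift along the tool's x, y, z as a fraction of full scale, then the turn about the tool's z as a fraction of full scale. A call has 1 to 20 rows; each row is the pose to reach, as a shift and turn from the pose commanded when the call began, along the tool's axes at that moment, turning the shorter way round; what a row does not reach only later rows make up. Full scale, the value 1, is 300 mm for a shift and 2 pi rad for a turn. A row lasts 1/12 s, in which the tool goes at most 41.7 mm and 7.16 degrees, less where a joint would pass 70% of its speed; a pose out of reach is approached as far as the arm can. A call with a number of a shift or a turn outside -1 to 1 is refused whole. A call with a gripper value outside its range is refused whole. OPENING is the opening in per cent of the stroke, from 0 (shut) to 100 (fully open), set as the call begins (- or left out, the last holds). The fingers move at their own pace and stop on an object; FORCE is the grip in N (left out, the last holds). Time passes only in rows, so rows that repeat a pose let the fingers close. It gives the time, the measured TCP pose, the force, the opening and the grip force at its end, in the units of the state.
- robot.get_obs(): the state, without advancing time (a new reading comes with each control period).
- vision.camera(name): name is "side" or "top"; returns a dict with "frame" (384x512x3 uint8, red, green, blue), "K" (3x3 intrinsics, pixels), "cam_to_world" (4x4, takes a point from camera to world coordinates). Camera axes: x right, y down, z forward; pixel columns grow to the right and rows downward; lengths in m; the calibration is good to about 2 mm. A picture is of the moment at which its call begins. There is no depth.
- job.hand_in(): hands the job in; it is judged then, once.
Trained networks look in the newest picture that a camera, given by its name, has taken for a name from the list of things; names that differ only in an ending like _2 or _b are one class to them, and where a whole thing is asked for, a point or a joint stands for the part that bears it (a point fixed in the world has none). Each returns a list of dicts, best first, with "conf" (0 to 1); they miss things now and then, are a little off and sometimes report something else, mostly with a low value. They report only what shows in the picture. A call takes as long as a camera call. They do not tell look-alikes from the thing itself.
- vision.look_for(camera, label): "point" ([row, column] in pixels, amid what is visible of it).
- vision.outline_of(camera, label): "mask" (384x512 bool, what is visible of it) and "point" ([row, column] in pixels, amid what is visible of it).
The state is a dict: "time": time; "q": joint angles; "joint_velocities": joint speeds; "joint_torque": joint torques, N m; "position": TCP position; "tool_rot": TCP orientation; "ft_force": force on the tool from outside, world axes, zero at the start; "moment": the same for the moment, N m; "grip_width": finger opening in m; "grip_force": force on a finger pad.
Only numpy, scipy, OpenCV 4.12 (cv2) and the standard library are available. Lean on these libraries where they do the work, as an engineer would, in place of code of your own. Each camera call takes 0.05 s, during which the arm holds its last target. There are 200 camera calls.

## Task

Get the shaker tray ready to run: lift its hinged clamp, put every squat white sample bottle standing on the worktop at the left into a nest of its own, and push each one down past the spring ball until you feel it stand hard on the nest floor. Only when all of them are fully down, swing the clamp shut over them, then fit the locking cap: put it into the square socket in the clamp's fork, push it down against the spring, turn it clockwise by about a quarter until it stops and let it rise into its notch, and let go. Leave the bench timer and the tall white tub where they stand.

Things in the scene. Friction and masses are not known exactly. Their poses are not given: they have to be found in the camera images.
- nest0 (a point): centre of the floor of a round nest in the tray's white block, one of three alike. Axes as the tray: z up, y along the row of nests, x from the handle side to the hinge side. Bore 56 mm wide and 26 mm deep, floor 10 mm above the worktop, block 36 mm tall and 80 mm wide in x; nests 85 mm apart.
- nest1 (a point): the same for the middle nest. In every nest a steel ball on a light spring sticks 6 mm out of the bore's +x wall, 6 mm above the floor: a bottle merely set in stops on it about 10 mm proud, and must be pushed down past it (5 to 10 N, up to 20 N if it is held rigidly) until it stands hard on the floor. Then it stays down by itself.
- nest2 (a point): the same for the third nest, the one next to the lock socket.
- clamp (a joint): angle of the steel clamp frame: 0 shut (level, its bar 1.5 mm above the bottles that are fully down), growing as it swings up and back to 1.8 rad, fully open (leaning back). The hinge is stiff: it stays where it is left. It starts shut or nearly so. A bottle that stands proud, or a cap already in the socket, keeps it from shutting.
- clamp_hinge (a point): middle of the clamp's hinge line, which runs along the tray's y axis, 93.5 mm above the worktop and 90 mm to the +x side of the row of nests. Axes as the tray (they do not turn with the clamp).
- handle (a point): middle of the clamp's handle, a round steel rod 11 mm thick, 84 mm clear between its two side arms, parallel to the hinge line and 170 mm from it, at the hinge's height when shut. 56 mm of free space between rod and clamp bar. It can be pinched across from above and rolls between the fingers as the clamp swings; swinging takes 4 to 10 N. Its frame turns with the clamp.
- socket (a point): centre of the top face (96.5 mm up) of the square socket, 66 mm wide, 180 mm to the -y side of the middle nest; axes as the tray. Opening 55 mm along x, 38 mm along y, with an 8 mm thick ledge on each y side. The cap's lugs go in pointing along +x and -x (up to 0.4 rad off). Home, cap_mid is 13 mm above this point. The shut clamp's fork lies round the socket, under the cap's flange.
- plunger (a joint): travel of the sprung plunger in the socket, 0 up, 0.012 m pressed to its stop. A cap merely put in stands 5 to 7 mm above home. Push it to about 4 mm below home (8 N; stop at 5 mm), turn clockwise seen from above until the lugs meet end stops, along the socket's y; let go, and it rises into notches under the ledges, where the plunger reads about 0.007 (5 N). Lugs outside the notches stay 2.5 mm lower.
- cap_mid (a point): loose grey locking cap, on its axis half-way up (top face of the flange). 56 mm tall, 0.15 kg: round foot 34 mm across, 22 mm tall, at its lower end two steel lugs along the cap's +x and -x (50 mm over both, 9 wide, 7 tall); flange 88 mm across, 6 thick; grip wing 60 mm long along x, 16 thick, 28 tall. z up. Starts standing on its foot, at the right. Half a turn makes no difference.
- bottle0_mid (a point): centre (half-way up) of an upright squat white plastic bottle with ribbed white screw cap, 78 mm tall: body 52 mm across from the foot to 56 mm up, cap 40 mm across above; about 0.12 kg; z along its axis. Two or three such bottles are present, at the left. Fully down in a nest this point is 39 mm above the nest's floor centre.
- bottle1_mid (a point): centre (half-way up) of an upright squat white plastic bottle with ribbed white screw cap, 78 mm tall: body 52 mm across from the foot to 56 mm up, cap 40 mm across above; about 0.12 kg; z along its axis. Two or three such bottles are present, at the left. Fully down in a nest this point is 39 mm above the nest's floor centre.
- bottle2_mid (a point): centre (half-way up) of an upright squat white plastic bottle with ribbed white screw cap, 78 mm tall: body 52 mm across from the foot to 56 mm up, cap 40 mm across above; about 0.12 kg; z along its axis. Two or three such bottles are present, at the left. Fully down in a nest this point is 39 mm above the nest's floor centre.
- timer_mid (a point): bystander: centre of a small white bench timer, 38x72x62 mm. Not to be moved.
- tub_mid (a point): bystander: centre of a tall white tub with a screw lid, 69 mm across and 135 mm tall. Not to be moved.
There are look-alikes about, which are no part of the job. What is shaped like the part that bears bottle0_mid but green is not meant.

How it is judged:
On the way, in this order (a step that is already met when the one before it is completed fails the run):
1. every bottle present is fully down in a nest while the clamp is still open (((horizontal distance between bottle0_mid and nest0 below 0.006 m and z of bottle0_mid in the frame of nest0 below 0.043 m) or (horizontal distance between bottle0_mid and nest1 below 0.006 m and z of bottle0_mid in the frame of nest1 below 0.043 m) or (horizontal distance between bottle0_mid and nest2 below 0.006 m and z of bottle0_mid in the frame of nest2 below 0.043 m)) and angle between each of bottle0_mid, bottle1_mid, bottle2_mid's own z axis and vertical below 0.1 rad and ((horizontal distance between bottle1_mid and nest0 below 0.006 m and z of bottle1_mid in the frame of nest0 below 0.043 m) or (horizontal distance between bottle1_mid and nest1 below 0.006 m and z of bottle1_mid in the frame of nest1 below 0.043 m) or (horizontal distance between bottle1_mid and nest2 below 0.006 m and z of bottle1_mid in the frame of nest2 below 0.043 m)) and ((horizontal distance between bottle2_mid and nest0 below 0.006 m and z of bottle2_mid in the frame of nest0 below 0.043 m) or (horizontal distance between bottle2_mid and nest1 below 0.006 m and z of bottle2_mid in the frame of nest1 below 0.043 m) or (horizontal distance between bottle2_mid and nest2 below 0.006 m and z of bottle2_mid in the frame of nest2 below 0.043 m)) and value of joint clamp above 0.6 rad), for 0.2 s.
2. the clamp is shut over the bottles (value of joint clamp below 0.04 rad), for 0.2 s.
At the end, for the whole second after the job is handed in: Each bottle present is in a nest, within 4 mm of fully down, 6 mm of centre and upright (0.1 rad); clamp shut within 0.04 rad; cap within 5 mm of the socket's centre and 1.8 mm of home height, lugs along the socket's y within 0.25 rad, upright within 0.08 rad (((horizontal distance between bottle0_mid and nest0 below 0.006 m and z of bottle0_mid in the frame of nest0 below 0.043 m) or (horizontal distance between bottle0_mid and nest1 below 0.006 m and z of bottle0_mid in the frame of nest1 below 0.043 m) or (horizontal distance between bottle0_mid and nest2 below 0.006 m and z of bottle0_mid in the frame of nest2 below 0.043 m)) and angle between each of bottle0_mid, bottle1_mid, bottle2_mid's own z axis and vertical below 0.1 rad and ((horizontal distance between bottle1_mid and nest0 below 0.006 m and z of bottle1_mid in the frame of nest0 below 0.043 m) or (horizontal distance between bottle1_mid and nest1 below 0.006 m and z of bottle1_mid in the frame of nest1 below 0.043 m) or (horizontal distance between bottle1_mid and nest2 below 0.006 m and z of bottle1_mid in the frame of nest2 below 0.043 m)) and ((horizontal distance between bottle2_mid and nest0 below 0.006 m and z of bottle2_mid in the frame of nest0 below 0.043 m) or (horizontal distance between bottle2_mid and nest1 below 0.006 m and z of bottle2_mid in the frame of nest1 below 0.043 m) or (horizontal distance between bottle2_mid and nest2 below 0.006 m and z of bottle2_mid in the frame of nest2 below 0.043 m)) and value of joint clamp below 0.04 rad and horizontal distance between cap_mid and socket below 0.005 m and z of cap_mid in the frame of socket between 0.0112 and 0.0148 m and angle between the x axis of cap_mid and the y axis of socket, either way round below 0.25 rad and angle between cap_mid's own z axis and vertical below 0.08 rad); the robot touches nothing.
It fails at once if the bench timer is moved more than 3 cm (distance of timer_mid from where it was at the start of the episode above 0.03 m).
It fails at once if the tub is moved more than 3 cm (distance of tub_mid from where it was at the start of the episode above 0.03 m).
Of bottle0, bottle1, bottle2 only 2 to 3 are there at a start; the rules pass over those that are not, and their reading is None.
At some moment in a run one of bottle0, bottle1, bottle2, cap may be knocked a few centimetres aside while the robot is not near it.
It also fails if it takes over 210 s, if anything falls off the work surface, if the arm or the gripper's body presses on something with over 40 N, if the wrist force passes 120 N, or if a joint passes its speed limit or range.

## Working session

There is one attempt and no reset: what is moved stays moved. The work goes in short steps, Python scripts to look and compute and a shell command to move; the robot and the scene stay as the last step left them, time stands still between calls to the robot, and variables do not carry over. Pictures are saved under pics/ and viewed, at most 16 in all, crops included, and the job is handed in when it is done.

```bash
mkdir -p pics; ls
cat > h.py <<'E'
import numpy as np, cv2
from rig import robot, vision, job
def snap(n,f=None):
    c=vision.camera(n)
    if f: cv2.imwrite('pics/'+f,cv2.cvtColor(c['frame'],cv2.COLOR_RGB2BGR))
    return c
def proj(c,P):
    T=np.linalg.inv(np.array(c['cam_to_world'])); p=(T[:3,:3]@np.array(P,float).T).T+T[:3,3]
    q=(np.array(c['K'])@p.T).T; return q[:,:2]/q[:,2:]
def at(c,rc,z):
    T=np.array(c['cam_to_world']); d=T[:3,:3]@np.linalg.inv(np.array(c['K']))@np.array([rc[1],rc[0],1.])
    o=T[:3,3]; return o+d*(z-o[2])/d[2]
E
python3 - <<'E'
from h import *
for n in('top','side'):
    c=snap(n,n+'0.png'); print(n,np.round(c['cam_to_world'],3).tolist(),np.round(c['K'],1).tolist())
    for l in ['nest0','nest1','nest2','clamp','clamp_hinge','handle','socket','cap_mid','bottle0_mid','timer_mid','tub_mid']:
        try: print(l,[(np.round(d['point']).tolist(),round(d['conf'],2)) for d in vision.look_for(n,l)][:5])
        except Exception as e: print(l,e)
o=robot.get_obs(); print({k:np.round(v,3).tolist() for k,v in o.items()})
E
```

```text
pics
top [[-0.012, -0.988, 0.154, 0.36], [-1.0, 0.009, -0.024, 0.059], [0.022, -0.155, -0.988, 1.118], [0.0, 0.0, 0.0, 1.0]] [[364.2, 0.0, 260.0], [0.0, 364.2, 190.3], [0.0, 0.0, 1.0]]
nest0 [([183.0, 284.0], 0.65)]
nest1 [([183.0, 284.0], 0.65)]
nest2 [([183.0, 284.0], 0.65)]
clamp []
clamp_hinge [([184.0, 285.0], 0.95)]
handle [([182.0, 280.0], 0.73)]
socket [([187.0, 282.0], 0.97)]
cap_mid [([208.0, 398.0], 0.63), ([179.0, 282.0], 0.45)]
bottle0_mid [([230.0, 167.0], 0.6), ([167.0, 121.0], 0.6), ([238.0, 134.0], 0.55), ([225.0, 201.0], 0.51)]
timer_mid [([167.0, 120.0], 0.57)]
tub_mid [([159.0, 389.0], 0.94), ([179.0, 282.0], 0.28)]
side [[0.992, -0.062, 0.109, 0.355], [-0.125, -0.414, 0.902, -1.196], [-0.011, -0.908, -0.418, 0.657], [0.0, 0.0, 0.0, 1.0]] [[397.2, 0.0, 256.5], [0.0, 397.2, 194.6], [0.0, 0.0, 1.0]]
nest0 [([224.0, 274.0], 0.58)]
nest1 [([224.0, 274.0], 0.58)]
nest2 [([224.0, 274.0], 0.58)]
clamp [([199.0, 272.0], 0.9), ([227.0, 272.0], 0.69)]
clamp_hinge [([226.0, 268.0], 0.96), ([257.0, 319.0], 0.56)]
handle [([199.0, 272.0], 0.64), ([166.0, 268.0], 0.22)]
socket [([224.0, 272.0], 0.76)]
cap_mid [([284.0, 259.0], 0.81)]
bottle0_mid [([188.0, 229.0], 0.57), ([173.0, 219.0], 0.56), ([286.0, 261.0], 0.32)]
timer_mid [([165.0, 269.0], 0.52)]
tub_mid [([255.0, 319.0], 0.76)]
{'time': 1.2, 'q': [1.108, 0.527, 1.433, 0.0, 1.181, -0.179], 'joint_velocities': [-0.001, 0.001, 0.0, 0.001, 0.001, 0.002], 'joint_torque': [0.001, -44.002, -17.698, 0.063, 0.05, -0.0], 'position': [0.175, 0.6, 0.231], 'tool_rot': [0.141, 0.99, 0.0, -0.0], 'ft_force': [-1.006, -0.008, 0.597], 'moment': [-0.057, -0.043, -0.024], 'grip_force': 0.0, 'grip_width': 0.087}
```

Run:
```python
import cv2
t=cv2.imread('pics/top0.png')
cv2.imwrite('pics/top0c.png',cv2.resize(t[100:300,80:450],(796,430),interpolation=cv2.INTER_CUBIC))
s=cv2.imread('pics/side0.png')
cv2.imwrite('pics/side0c.png',cv2.resize(s[130:340,150:400],(700,588),interpolation=cv2.INTER_CUBIC))
```

```text
(no output)
```

View pics/top0c.png

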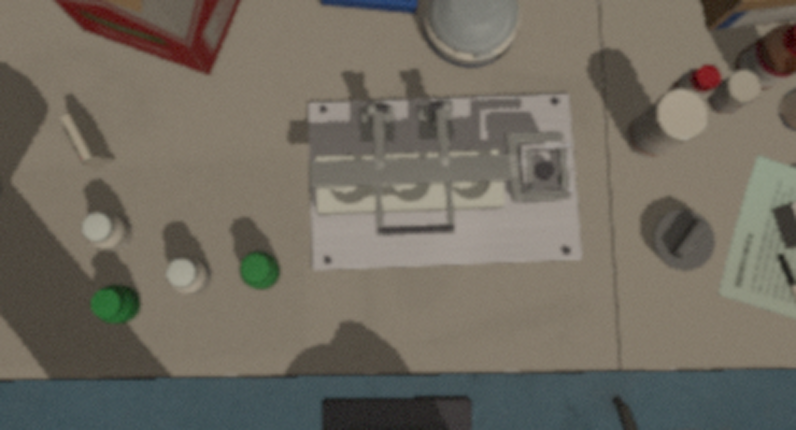

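View pics/side0c.png

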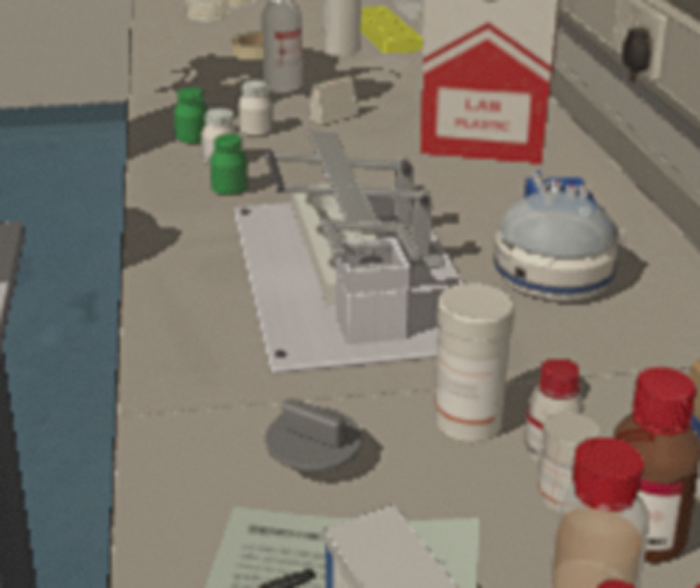

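The top view shows two white bottles at crop (98,229) and (183,274), with green look-alikes at (115,303) and (259,270). The timer is at (75,137), the tray at centre, the socket at (540,168), the cap at (683,237) and the tub at (682,115). In the side view the clamp handle sits level or slightly raised.

Run:
```python
from h import *
c=snap('top'); f=c['frame']
b=cv2.cvtColor(f,cv2.COLOR_RGB2BGR)
cv2.imwrite('pics/tray.png',cv2.resize(b[135:235,215:355],(798,570),interpolation=cv2.INTER_CUBIC))
for l in ['bottle0_mid','cap_mid','timer_mid','tub_mid']:
    for d in vision.outline_of('top',l)[:5]:
        m=d['mask']; ys,xs=np.nonzero(m); 
        print(l,round(d['conf'],2),np.round(d['point'],1),m.sum(),f[m].mean(0).round(),np.round(at(c,d['point'],.04),3), [ys.min(),ys.max(),xs.min(),xs.max()])
# bright cap tops
hsv=cv2.cvtColor(f,cv2.COLOR_RGB2HSV)
w=((hsv[...,2]>165)&(hsv[...,1]<50)).astype(np.uint8); w[:,:80]=0;w[:,215:]=0
n,_,st,ce=cv2.connectedComponentsWithStats(w)
for i in range(1,n):
    if st[i,4]>20: print('white',st[i].tolist(),ce[i].round(1),at(c,ce[i][::-1],.078).round(4))
print(proj(c,[[.36,-.2,.0965],[.36,-.2,.036],[.36,-.2,0]]).round(1))
```

```text
bottle0_mid 0.87 [238.9 134.1] 365 [45. 84. 46.] [0.388 0.402 0.04 ] [np.int64(232), np.int64(250), np.int64(122), np.int64(145)]
bottle0_mid 0.78 [228.2 166.1] 352 [132. 127. 114.] [0.418 0.31  0.04 ] [np.int64(218), np.int64(237), np.int64(156), np.int64(178)]
bottle0_mid 0.64 [225.3 200.3] 277 [55. 95. 54.] [0.425 0.21  0.04 ] [np.int64(217), np.int64(234), np.int64(191), np.int64(209)]
cap_mid 0.74 [210.6 396.3] 657 [81. 77. 71.] [ 0.463 -0.375  0.04 ] [np.int64(197), np.int64(225), np.int64(382), np.int64(411)]
cap_mid 0.28 [183.7 283.3] 9708 [131. 125. 117.] [ 0.547 -0.037  0.04 ] [np.int64(144), np.int64(225), np.int64(222), np.int64(349)]
timer_mid 0.58 [168.1 120.5] 360 [109. 101.  86.] [0.599 0.451 0.04 ] [np.int64(153), np.int64(178), np.int64(109), np.int64(131)]
tub_mid 0.74 [157.7 386.5] 854 [124. 116. 102.] [ 0.626 -0.356  0.04 ] [np.int64(141), np.int64(173), np.int64(371), np.int64(408)]
[[344.8 246. ]
 [339.6 246.1]
 [336.8 246.1]]
```

View pics/tray.png

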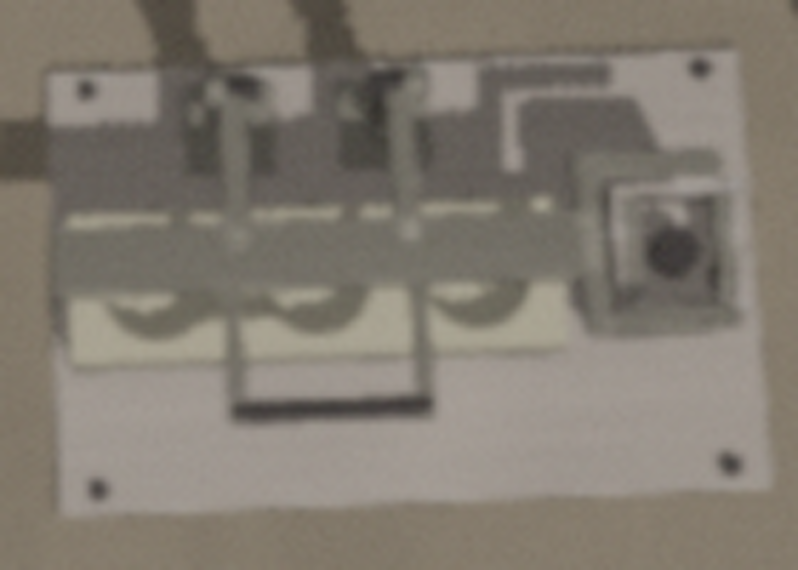

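Tray crop: the front edge of the block runs from (72,367) to (568,347), the rod from (232,411) to (432,404), the plunger is at (672,250) and the screws are at (87,91), (699,68), (730,463) and (98,489).

Run:
```python
from h import *
c=snap('top'); f=c['frame']
P=lambda x,y,z: at(c,(135+(y+.5)/5.7-.5,215+(x+.5)/5.7-.5),z)
a,b=P(72,367,.036),P(568,347,.036); print('block',a,b,np.linalg.norm(a-b))
s=[P(*p,.008) for p in[(87,91),(699,68),(730,463),(98,489)]]; print('screws',np.round(s,4), 'mean',np.mean(s,0))
k=[P(*p,.008) for p in[(47,72),(737,50),(771,487),(61,515)]]; print('plate',np.round(k,4),'mean',np.mean(k,0))
def yaw(u,v): d=u-v; return np.arctan2(-d[0],d[1])
print('yaws',yaw(a,b),yaw(s[0],s[1]),yaw(s[3],s[2]),yaw(k[0],k[1]),yaw(k[3],k[2]))
h=[P(232,411,.0935),P(432,404,.0935)]; print('handle',h,yaw(*h),np.linalg.norm(h[0]-h[1]))
th=np.mean([yaw(a,b),yaw(s[0],s[1]),yaw(s[3],s[2])])
ex=np.array([np.cos(th),np.sin(th),0]); ey=np.array([-np.sin(th),np.cos(th),0])
n1=(a+b)/2+.04*ex; n1[2]=.01
print('th',th,'nest1',n1,'nest0',n1+.085*ey,'handle pred',n1-.08*ex,'socket',n1-.18*ey)
n1s=P(672,250,.0965); print('plunger@.06/.0965',P(672,250,.06),n1s)
hm=(h[0]+h[1])/2-n1; print('handle rel',hm@ex,hm@ey)
q=proj(c,[n1-.18*ey+[0,0,.0865]+i*.033*ex+j*.033*ey for i,j in[(1,1),(1,-1),(-1,-1),(-1,1)]]); print('socket corners crop',((q-[215,135])*5.7).round())
# bottle whites
hsv=cv2.cvtColor(f,cv2.COLOR_RGB2HSV)
w=((f.min(2)>135)&(hsv[...,1]<60)).astype(np.uint8); w[:,:80]=0;w[:,215:]=0
n,_,st,ce=cv2.connectedComponentsWithStats(w)
for i in range(1,n):
    if st[i,4]>20: print('white',st[i].tolist(),ce[i].round(1),at(c,ce[i][::-1],.078).round(4))
# cap wing
cv2.imwrite('pics/mix.png',cv2.resize(np.vstack([np.hstack([cv2.cvtColor(f,cv2.COLOR_RGB2BGR)[185:245,105:185],cv2.cvtColor(f,cv2.COLOR_RGB2BGR)[180:240,360:440]])]),(800,300),interpolation=cv2.INTER_CUBIC))
```

```text
block [0.50322263 0.13132315 0.036     ] [ 0.51144136 -0.13015433  0.036     ] 0.26160662093141485
screws [[ 0.6598  0.1252  0.008 ]
 [ 0.6709 -0.2135  0.008 ]
 [ 0.4516 -0.2203  0.008 ]
 [ 0.4412  0.1192  0.008 ]] mean [ 0.55585889 -0.04733401  0.008     ]
plate [[ 0.6707  0.1472  0.008 ]
 [ 0.681  -0.2351  0.008 ]
 [ 0.4384 -0.2418  0.008 ]
 [ 0.4276  0.1389  0.008 ]] mean [ 0.5544413  -0.04772796  0.008     ]
yaws 0.03142154744895203 0.032541781235069844 0.03052768524965784 0.026953292911912497 0.028489317397881336
handle [array([0.47284344, 0.04826787, 0.0935    ]), array([ 0.47536797, -0.05120206,  0.0935    ])] 0.02537440917954153 0.09950195192727779
th 0.03149700464455991 nest1 [0.54731215 0.00184408 0.01      ] nest0 [0.54463535 0.08680192 0.01      ] handle pred [ 0.46735183 -0.00067526  0.01      ] socket [ 0.55298068 -0.17806664  0.01      ]
plunger@.06/.0965 [ 0.55858719 -0.18211909  0.06      ] [ 0.55171765 -0.1737853   0.0965    ]
handle rel -0.0732744164347036 -0.0010041317785724824
socket corners crop [[608. 183.]
 [738. 179.]
 [748. 307.]
 [617. 312.]]
white [119, 200, 12, 12, 103] [124.3 205.5] [0.4816 0.4212 0.078 ]
white [158, 222, 12, 11, 106] [163.7 226.9] [0.4197 0.3076 0.078 ]
```

View pics/mix.png

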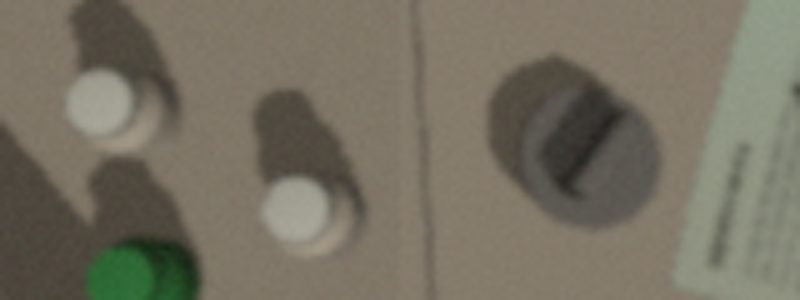

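The crop shows bottle tops at pixels (124,205) and (164,227). The cap's flange is centred near (397,211), with its wing running diagonally up to the right.

```bash
cat >> h.py <<'E'
th=.0315; ex=np.array([np.cos(th),np.sin(th),0]); ey=np.array([-np.sin(th),np.cos(th),0]); n1=np.array([.5473,.0018,.01])
def rod(a,y=0): return n1+[0,0,.0835]+(.09-.17*np.cos(a))*ex+[0,0,.17*np.sin(a)]+y*ey
def rows(target,yawy=None):
    """shift (fractions) from current measured pose to target TCP; yawy = world angle wanted for tool y"""
    from scipy.spatial.transform import Rotation as R
    o=robot.get_obs(); M=R.from_quat(o['tool_rot']).as_matrix()
    s=M.T@(np.array(target)-o['position'])/.3
    t=0
    cur=np.arctan2(M[1,1],M[0,1])
    if yawy is not None:
        d=(yawy-cur+np.pi/2)%np.pi-np.pi/2; t=-d/(2*np.pi)
    print('pos',np.round(o['position'],4),'yaw',round(cur,3),'shift',s.round(4),'turn',round(t,4),'dist rows',round(np.linalg.norm(s)*.3/.0417,1),abs(t)*360/7.16,'q6',round(o['q'][5],2),'F',np.round(o['ft_force'],1),'w',round(o['grip_width'],4),round(o['grip_force'],1),'t',o['time'])
E
python3 - <<'E'
from h import *
c=snap('side');t=snap('top')
for a in (0,.1,.2,.3,.4):
    P=[rod(a,.047),rod(a,-.047)]
    print(a,((proj(c,P)-[150,130])*2.8).round().tolist(),((proj(t,P)-[215,135])*5.7).round().tolist())
for s in [(.4816,.4212,.039),(.4197,.3076,.039),(.463,-.375,.028)]: print(proj(c,[s]).round(), ((proj(c,[s])-[150,130])*2.8).round())
rows(rod(.2)+[0,0,.089],th)
E
```

```text
0 [[267.0, 173.0], [277.0, 206.0]] [[234.0, 423.0], [423.0, 415.0]]
0.1 [[267.0, 161.0], [278.0, 193.0]] [[234.0, 417.0], [426.0, 409.0]]
0.2 [[269.0, 148.0], [280.0, 180.0]] [[234.0, 408.0], [430.0, 400.0]]
0.3 [[272.0, 135.0], [283.0, 166.0]] [[234.0, 396.0], [433.0, 387.0]]
0.4 [[276.0, 123.0], [288.0, 153.0]] [[234.0, 379.0], [436.0, 371.0]]
[[240. 168.]] [[253. 106.]]
[[228. 179.]] [[218. 136.]]
[[261. 283.]] [[311. 427.]]
pos [0.175  0.6    0.2305] yaw 1.287 shift [-1.507  -1.6459  0.0476] turn 0.1998 dist rows 16.1 10.046994624190374 q6 -0.18 F [-0.1 -1.   0.1] w 0.087 0.0 t 1.6
```

```bash
python3 -m handwheel '[[-0.75,-0.82,0,0.2],[-0.75,-0.82,0,0.2],[-0.75,-0.82,0,0.2],[-0.75,-0.82,0,0.2],[-0.75,-0.82,0,0.2],[-0.75,-0.82,0,0.2],[-0.75,-0.82,0,0.2],[-0.75,-0.82,0,0.2],[-0.75,-0.82,0,0.2],[-0.75,-0.82,0,0.2],[-0.75,-0.82,0,0.2]]' 45 20; python3 -c "
from h import *
rows(rod(.16)+[0,0,.06],th)"
```

```text
time: 2.52
position: [0.323, 0.3, 0.2309]
tool_rot: [0.698, 0.716, 0.0, 0.0]
ft_force: [-0.4, -0.3, 0.6]
grip_width: 0.0393
grip_force: 0.0
pos [0.323  0.3    0.2309] yaw 0.025 shift [-1.0141  0.463   0.1674] turn -0.001 dist rows 8.1 0.05099884515360157 q6 0.47 F [-0.4 -0.3  0.6] w 0.0393 0.0 t 2.5167
```

```bash
python3 -m handwheel '[[-1,0.463,0.0,-0.001],[-1,0.463,0,-0.001],[-1,0.463,0,-0.001],[-1,0.463,0,-0.001],[-1,0.463,0,-0.001],[-1,0.463,0,-0.001],[-1,0.463,0,-0.001],[-1,0.463,0,-0.001],[-1,0.463,0.1,-0.001],[-1,0.463,0.167,-0.001],[-1,0.463,0.167,-0.001]]'; python3 -c "
from h import *
rows(rod(.16)-[0,0,.011],th)
c=snap('side','s1.png'); s=cv2.imread('pics/s1.png'); cv2.imwrite('pics/s1c.png',cv2.resize(s[110:260,200:330],(690,600),interpolation=cv2.INTER_CUBIC)[:600])"
```

```text
time: 3.43
position: [0.4678, 0.0053, 0.1774]
tool_rot: [0.693, 0.721, -0.002, -0.003]
ft_force: [-2.2, -0.2, 0.6]
grip_width: 0.0393
grip_force: 0.0
pos [0.4678 0.0053 0.1774] yaw 0.039 shift [-0.0205  0.0068  0.226 ] turn 0.0011 dist rows 1.6 0.05630658257111531 q6 -0.27 F [-2.2 -0.2  0.6] w 0.0393 0.0 t 3.4333
```

View pics/s1c.png

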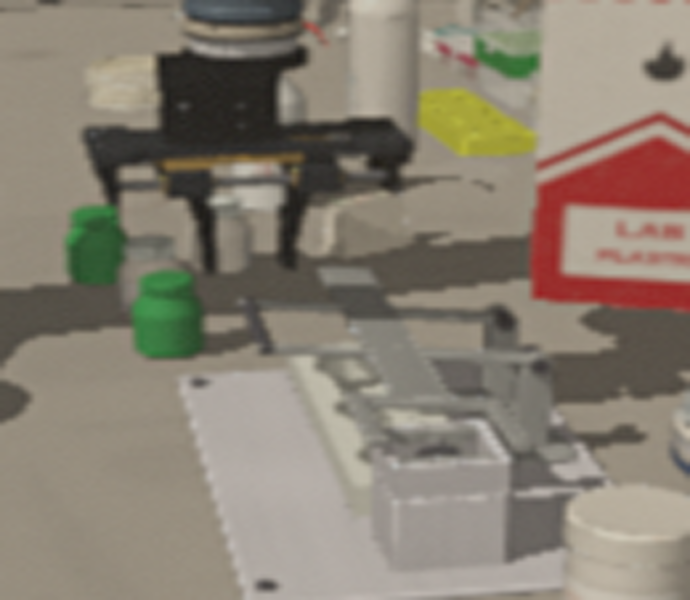

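The gripper hangs over the handle (rod at crop (255,325)), with the fingers either side of it in x. I'll go down and pinch.

```bash
python3 -m handwheel '[[-0.01,0.007,0.06,0],[-0.018,0.007,0.12,0],[-0.02,0.007,0.18,0.001],[-0.02,0.007,0.226,0.001],[-0.02,0.007,0.226,0.001]]' && python3 -m handwheel '[[0,0,0,0],[0,0,0,0],[0,0,0,0],[0,0,0,0],[0,0,0,0],[0,0,0,0]]' 0 15;  python3 -c "
from h import *
rows(rod(.16)-[0,0,.011],th)"
```

```text
time: 3.9
position: [0.4717, 0.0003, 0.1119]
tool_rot: [0.695, 0.719, -0.001, -0.001]
ft_force: [0.2, 0.4, 0.0]
grip_width: 0.039
grip_force: 0.0
time: 4.4
position: [0.4712, -0.0007, 0.113]
tool_rot: [0.696, 0.718, -0.001, -0.001]
ft_force: [-2.2, -1.8, 2.3]
grip_width: 0.01
grip_force: 15.0
pos [ 0.4712 -0.0007  0.113 ] yaw 0.031 shift [ 0.0005 -0.0057  0.0115] turn -0.0001 dist rows 0.1 0.0025275193924044924 q6 -0.27 F [-2.2 -1.8  2.3] w 0.01 15.0 t 4.4
```

```bash
python3 -m handwheel '[[0,0.018,-0.077,0],[0,0.037,-0.13,0],[0,0.062,-0.181,0],[0,0.092,-0.23,0],[0,0.126,-0.275,0],[0,0.165,-0.316,0],[0,0.207,-0.354,0],[0,0.253,-0.387,0],[0,0.302,-0.415,0],[0,0.354,-0.438,0],[0,0.408,-0.456,0],[0,0.463,-0.468,0],[0,0.519,-0.475,0],[0,0.576,-0.476,0],[0,0.632,-0.472,0],[0,0.632,-0.472,0],[0,0.632,-0.472,0]]' ;  python3 -c "
from h import *
rows(rod(1.7)-[0,0,.011],th)"
```

```text
time: 5.82
position: [0.665, 0.0048, 0.256]
tool_rot: [0.696, 0.718, 0.003, 0.003]
ft_force: [3.7, 0.3, 5.6]
grip_width: 0.0108
grip_force: 15.0
pos [0.665  0.0048 0.256 ] yaw 0.03 shift [ 0.0022 -0.0196  0.0163] turn -0.0002 dist rows 0.2 0.009465223839765346 q6 -0.19 F [3.7 0.3 5.6] w 0.0108 15.0 t 5.8167
```

```bash
python3 -m handwheel '[[0,0,0,0],[0,0,0,0],[0,0,0,0],[0,0,-0.06,0],[0,0,-0.15,0],[0,-0.05,-0.2,0],[0,-0.15,-0.2,0],[0,-0.3,-0.2,0],[0,-0.3,-0.2,0]]' 45 ;  python3 -c "
from h import *
rows([.4197,.3076,.2],th+np.pi/2)
t=snap('top','t2.png'); c=snap('side','s2.png')
a=cv2.imread('pics/t2.png')[100:260,90:350]; b=cv2.imread('pics/s2.png')[90:250,190:450]
cv2.imwrite('pics/m2.png',cv2.resize(np.hstack([a,b]),(800,246)))
f=t['frame']; hsv=cv2.cvtColor(f,cv2.COLOR_RGB2HSV)
w=((f.min(2)>135)&(hsv[...,1]<60)).astype(np.uint8); w[:,:80]=0;w[:,215:]=0
n,_,st,ce=cv2.connectedComponentsWithStats(w)
for i in range(1,n):
    if st[i,4]>20: print('white',st[i].tolist(),ce[i].round(1),at(t,ce[i][::-1],.078).round(4))
"
```

```text
time: 6.57
position: [0.5601, 0.0041, 0.3109]
tool_rot: [0.696, 0.718, -0.005, -0.008]
ft_force: [-1.3, 0.1, -1.2]
grip_width: 0.039
grip_force: 0.0
pos [0.5601 0.0041 0.3109] yaw 0.031 shift [ 1.0245 -0.4298  0.3811] turn 0.2499 dist rows 8.4 12.564473374992737 q6 -0.22 F [-1.3  0.1 -1.2] w 0.039 0.0 t 6.5667
white [138, 50, 13, 15, 89] [142.8  57. ] [0.9356 0.3857 0.078 ]
white [105, 60, 15, 18, 129] [113.1  68.8] [0.8973 0.4733 0.078 ]
white [108, 154, 9, 15, 46] [112.5 159.7] [0.6157 0.4611 0.078 ]
white [118, 200, 9, 15, 84] [121.8 206.8] [0.478  0.4278 0.078 ]
```

View pics/m2.png

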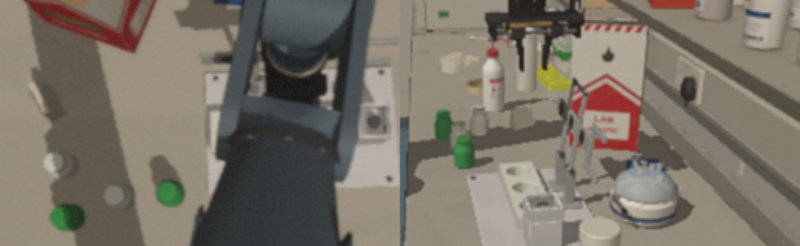

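The right half shows the clamp standing open, and the tray nests are clear. On the left, both white bottles are still in place at (55,163) and (117,197).

```bash
python3 -m handwheel '[[1,-0.43,0.25,-0.25],[1,-0.43,0.25,-0.25],[1,-0.43,0.25,-0.25],[1,-0.43,0.25,-0.25],[1,-0.43,0.25,-0.25],[1,-0.43,0.25,-0.25],[1,-0.43,0.25,-0.25],[1,-0.43,0.25,-0.25],[1,-0.43,0.25,-0.25],[1,-0.43,0.25,-0.25],[1,-0.43,0.25,-0.25],[1,-0.43,0.25,-0.25],[1,-0.43,0.25,-0.25],[1,-0.43,0.25,-0.25]]' 78 25;  python3 -c "
from h import *
rows([.4197,.3076,.038],th+np.pi/2)"
```

```text
time: 7.83
position: [0.435, 0.2988, 0.239]
tool_rot: [-0.016, 1.0, 0.0, 0.0]
ft_force: [0.3, 0.5, -0.9]
grip_width: 0.0678
grip_force: 0.0
pos [0.435  0.2988 0.239 ] yaw 1.603 shift [0.0502 0.0308 0.6699] turn 0.0 dist rows 4.8 0.0018467686333629352 q6 -1.21 F [ 0.3  0.5 -0.9] w 0.0678 0.0 t 7.8333
```

```bash
python3 -m handwheel '[[0.05,0.031,0.1,0],[0.05,0.031,0.22,0],[0.05,0.031,0.35,0],[0.05,0.031,0.45,0],[0.05,0.031,0.55,0],[0.05,0.031,0.63,0],[0.05,0.031,0.67,0],[0.05,0.031,0.67,0]]' && python3 -m handwheel '[[0,0,0,0],[0,0,0,0],[0,0,0,0],[0,0,0,0],[0,0,0,0]]' 0 25;  python3 -c "
from h import *
rows(n1-.085*ey+[0,0,.036],th+np.pi/2)"
```

```text
time: 8.5
position: [0.4177, 0.3065, 0.0351]
tool_rot: [-0.014, 1.0, -0.001, -0.003]
ft_force: [-0.1, 1.2, -0.2]
grip_width: 0.0682
grip_force: 0.0
time: 8.92
position: [0.4196, 0.3077, 0.0394]
tool_rot: [-0.015, 1.0, 0.001, 0.001]
ft_force: [0.5, 1.5, 2.2]
grip_width: 0.0516
grip_force: 25.0
pos [0.4196 0.3077 0.0394] yaw 1.601 shift [-0.3951 -1.3152 -0.0225] turn -0.0002 dist rows 9.9 0.010448622081620293 q6 -1.18 F [0.5 1.5 2.2] w 0.0516 25.0 t 8.9167
```

```bash
python3 -m handwheel '[[0,0,-0.1,0],[0,0,-0.2,0],[0,0,-0.3,0],[0,0,-0.4,0],[0,0,-0.4,0]]';  python3 -c "
from h import *
t=snap('top','t3.png')
for l in ['nest0','socket']: print(l,[(np.round(d['point'],1).tolist(),round(d['conf'],2)) for d in vision.look_for('top',l)][:5])
a=cv2.imread('pics/t3.png')[145:215,215:355]
cv2.imwrite('pics/t3c.png',cv2.resize(a,(798,399),interpolation=cv2.INTER_CUBIC))
ang=np.linspace(0,6.28,8,endpoint=False)
for i in(1,0,-1): print((proj(t,[n1+i*.085*ey+.026*k for k in ([0,0,1],)])-[215,145])*5.7, ((proj(t,[n1+i*.085*ey+[0,0,.026]+.028*(np.cos(A)*ex+np.sin(A)*ey) for A in (0,np.pi/2,np.pi,-np.pi/2)])-[215,145])*5.7).round().tolist())
print(((proj(t,[n1+[0,0,.026]+u*.04*ex+v*.1305*ey for u,v in((1,1),(1,-1),(-1,-1),(-1,1))])-[215,145])*5.7).round().tolist())
"
```

```text
time: 9.33
position: [0.4217, 0.3086, 0.1639]
tool_rot: [-0.015, 1.0, 0.002, 0.005]
ft_force: [0.9, 0.7, -0.3]
grip_width: 0.0513
grip_force: 25.0
nest0 [([177.8, 284.8], 0.65)]
socket [([177.9, 284.0], 0.79)]Traceback (most recent call last):
  File "<string>", line 8, in <module>
    for i in(1,0,-1): print((proj(t,[n1+i*.085*ey+.026*k for k in ([0,0,1],)])-[215,145])*5.7, ((proj(t,[n1+i*.085*ey+[0,0,.026]+.028*(np.cos(A)*ex+np.sin(A)*ey) for A in (0,np.pi/2,np.pi,-np.pi/2)])-[215,145])*5.7).round().tolist())
                                                  ~~~~^~
TypeError: can't multiply sequence by non-int of type 'float'
```

View pics/t3c.png

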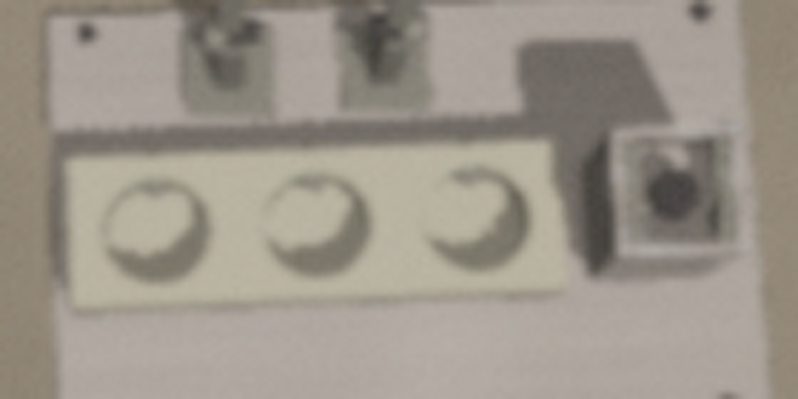

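The picture shows three empty bores with rims centred at crop (157,231), (317,226) and (476,219). The socket's top face is centred at about (676,191).

```bash
python3 -c "
from h import *
t=snap('top')
P=lambda x,y,z: at(t,(145+(y+.5)/5.7-.5,215+(x+.5)/5.7-.5),z)
for i,p in zip((1,0,-1),((157,231),(317,226),(476,219))): 
    w=P(*p,.036); print(w.round(4),(w-i*.085*ey).round(4))
w=P(676.5,191.5,.0965); print('sock',w.round(4),(w+.18*ey).round(4))
k=[P(*p,.036) for p in((66,155),(550,140),(563,290),(73,310))]; print(np.mean(k,0).round(4))
rows(n1-.085*ey+[0,0,.1],th+np.pi/2)
"
```

```text
[0.5449 0.0866 0.036 ] [0.5476 0.0016 0.036 ]
[0.5469 0.002  0.036 ] [0.5469 0.002  0.036 ]
[ 0.5499 -0.0825  0.036 ] [0.5472 0.0024 0.036 ]
sock [ 0.5525 -0.1761  0.0965] [0.5468 0.0038 0.0965]
[0.5483 0.0036 0.036 ]
pos [0.4175 0.3066 0.1575] yaw 1.601 shift [-0.4023 -1.3117  0.1587] turn -0.0002 dist rows 9.9 0.009963472927495219 q6 -1.18 F [-0.3 -0.7 -1.4] w 0.0518 25.0 t 9.5333
```

```bash
python3 -m handwheel '[[-0.1,-0.13,0,0],[-0.2,-0.26,0,0],[-0.3,-0.39,0,0],[-0.4,-0.52,0,0],[-0.4,-0.65,0,0],[-0.4,-0.78,0,0],[-0.4,-0.9,0,0],[-0.4,-1,0,0],[-0.4,-1,0,0],[-0.4,-1,0,0],[-0.4,-1,0,0],[-0.4,-1,0,0]]';  python3 -c "
from h import *
rows(n1-.085*ey+[0,0,.08],th+np.pi/2)
"
```

```text
time: 10.53
position: [0.5465, 0.0123, 0.1572]
tool_rot: [-0.016, 1.0, 0.001, -0.001]
ft_force: [0.1, 0.0, 0.5]
grip_width: 0.0514
grip_force: 25.0
pos [0.5465 0.0123 0.1572] yaw 1.602 shift [-0.0021 -0.3185  0.2237] turn -0.0 dist rows 2.8 0.0009644742929017794 q6 -1.78 F [0.1 0.  0.5] w 0.0514 25.0 t 10.5333
```

```bash
python3 -m handwheel '[[-0.002,-0.1,0,0],[-0.002,-0.2,0.02,0],[-0.002,-0.27,0.1,0],[-0.002,-0.318,0.19,0],[-0.002,-0.318,0.22,0],[-0.002,-0.318,0.22,0],[-0.002,-0.318,0.22,0],[-0.002,-0.318,0.22,0],[-0.002,-0.318,0.22,0]]';  python3 -c "
from h import *
rows(n1-.085*ey+[0,0,.039],th+np.pi/2)
"
```

```text
time: 11.28
position: [0.5519, -0.0833, 0.0935]
tool_rot: [-0.016, 1.0, -0.0, 0.001]
ft_force: [-0.8, 0.4, -0.9]
grip_width: 0.0513
grip_force: 25.0
pos [ 0.5519 -0.0833  0.0935] yaw 1.603 shift [0.0068 0.0008 0.1483] turn 0.0002 dist rows 1.1 0.00771964211906158 q6 -1.95 F [-0.8  0.4 -0.9] w 0.0513 25.0 t 11.2833
```

```bash
python3 -m handwheel '[[0.003,0,0.03,0],[0.003,0,0.05,0],[0.003,0,0.07,0],[0.003,0,0.085,0],[0.003,0,0.095,0],[0.003,0,0.095,0],[0.003,0,0.095,0],[0.003,0,0.095,0]]';  python3 -c "
from h import *
rows(n1-.085*ey+[0,0,.039],th+np.pi/2)
"
```

```text
time: 11.95
position: [0.5495, -0.0842, 0.0635]
tool_rot: [-0.015, 1.0, 0.0, -0.001]
ft_force: [-0.5, 0.2, -1.0]
grip_width: 0.0517
grip_force: 25.0
pos [ 0.5495 -0.0842  0.0635] yaw 1.601 shift [-0.0018  0.0035  0.0482] turn -0.0002 dist rows 0.3 0.010568134122729243 q6 -1.95 F [-0.5  0.2 -1. ] w 0.0517 25.0 t 11.95
```

```bash
python3 -m handwheel '[[0,0.001,0.01,0],[0,0.001,0.02,0],[0,0.001,0.03,0],[0,0.001,0.04,0],[0,0.001,0.048,0],[0,0.001,0.055,0],[0,0.001,0.055,0],[0,0.001,0.055,0]]' - 50;  python3 -c "
from h import *
rows(n1-.085*ey+[0,0,.039],th+np.pi/2)
"
```

```text
time: 12.62
position: [0.5494, -0.0836, 0.0478]
tool_rot: [-0.015, 1.0, 0.0, -0.001]
ft_force: [-3.0, 3.1, 5.9]
grip_width: 0.0508
grip_force: 50.0
pos [ 0.5494 -0.0836  0.0478] yaw 1.601 shift [-0.0019  0.0016 -0.004 ] turn -0.0002 dist rows 0.0 0.010396116509876577 q6 -1.95 F [-3.   3.1  5.9] w 0.0508 50.0 t 12.6167
```

```bash
python3 -m handwheel '[[0,0,0.004,0],[0,0,0.008,0],[0,0,0.012,0],[0,0,0.012,0],[0,0,0.012,0]]';  python3 -m handwheel '[[0,0,0,0],[0,0,0,0],[0,0,0,0],[0,0,-0.05,0],[0,0,-0.15,0],[0,0,-0.25,0],[0,0,-0.35,0],[0,0,-0.45,0],[0,0,-0.45,0],[0,0,-0.45,0]]' 75 20; python3 -c "
from h import *
rows(n1-.085*ey+[0,0,.096],th+np.pi/2)
"
```

```text
time: 13.03
position: [0.5512, -0.0837, 0.0466]
tool_rot: [-0.015, 1.0, -0.0, 0.001]
ft_force: [-3.8, 4.7, 22.6]
grip_width: 0.0512
grip_force: 50.0
time: 13.87
position: [0.5522, -0.0851, 0.1803]
tool_rot: [-0.015, 1.0, -0.001, 0.003]
ft_force: [0.1, -0.1, -0.4]
grip_width: 0.0648
grip_force: 0.0
pos [ 0.5522 -0.0851  0.1803] yaw 1.601 shift [0.0086 0.0073 0.2476] turn -0.0002 dist rows 1.8 0.01049862248166169 q6 -1.95 F [ 0.1 -0.1 -0.4] w 0.0648 0.0 t 13.8667
```

```bash
python3 -m handwheel '[[0.005,0.005,0.08,0],[0.005,0.005,0.16,0],[0.005,0.005,0.2,0],[0.005,0.005,0.2,0],[0.005,0.005,0.2,0]]' 0 20; python3 -m handwheel '[[0,0,0.012,0],[0,0,0.024,0],[0,0,0.036,0],[0,0,0.048,0],[0,0,0.056,0],[0,0,0.056,0],[0,0,0.056,0]]'; python3 -c "
from h import *
rows([.4816,.4212,.2],th+np.pi/2)
"
```

```text
time: 14.28
position: [0.5476, -0.0825, 0.1166]
tool_rot: [-0.015, 1.0, 0.001, -0.002]
ft_force: [0.5, -0.4, 0.4]
grip_width: 0.0399
grip_force: 0.0
time: 14.87
position: [0.5486, -0.0827, 0.1018]
tool_rot: [-0.015, 1.0, 0.0, -0.0]
ft_force: [-0.4, -0.8, 0.0]
grip_width: 0.001
grip_force: 0.0
pos [ 0.5486 -0.0827  0.1018] yaw 1.601 shift [ 0.1723  1.6858 -0.3272] turn -0.0002 dist rows 12.4 0.00874241591301066 q6 -1.95 F [-0.4 -0.8  0. ] w 0.001 0.0 t 14.8667
```

```bash
python3 -m handwheel '[[0,0,0.008,0],[0,0,0.016,0],[0,0,0.022,0],[0,0,0.028,0],[0,0,0.028,0],[0,0,0.028,0]]'; python3 -m handwheel '[[0,0,-0.1,0],[0,0.05,-0.25,0],[0,0.15,-0.33,0],[0,0.28,-0.33,0],[0,0.42,-0.33,0],[0,0.55,-0.33,0],[0.05,0.69,-0.33,0],[0.1,0.83,-0.33,0],[0.17,1,-0.33,0],[0.17,1,-0.33,0],[0.17,1,-0.33,0]]' 78 25; python3 -c "
from h import *
rows([.4816,.4212,.1],th+np.pi/2)
t=snap('top','t4.png'); a=cv2.imread('pics/t4.png')[100:300,80:450]
cv2.imwrite('pics/t4c.png',cv2.resize(a,(796,430),interpolation=cv2.INTER_CUBIC))
print(proj(t,[n1-.085*ey+[0,0,.078]]))
f=t['frame']; hsv=cv2.cvtColor(f,cv2.COLOR_RGB2HSV)
w=((f.min(2)>125)&(hsv[...,1]<60)).astype(np.uint8); w[:,:80]=0;w[:,215:]=0
n,_,st,ce=cv2.connectedComponentsWithStats(w)
for i in range(1,n):
    if st[i,4]>20: print('white',st[i].tolist(),ce[i].round(1),at(t,ce[i][::-1],.078).round(4))
"
```

```text
time: 15.37
position: [0.5488, -0.0828, 0.0962]
tool_rot: [-0.015, 1.0, -0.0, 0.001]
ft_force: [-3.5, 1.2, 18.8]
grip_width: 0.0008
grip_force: 9.3
time: 16.28
position: [0.4857, 0.2192, 0.1923]
tool_rot: [-0.018, 1.0, 0.0, -0.001]
ft_force: [0.6, -0.5, 0.2]
grip_width: 0.0647
grip_force: 0.0
pos [0.4857 0.2192 0.1923] yaw 1.607 shift [-0.0109  0.6731  0.3082] turn 0.0007 dist rows 5.3 0.033972982398206834 q6 -1.39 F [ 0.6 -0.5  0.2] w 0.0647 0.0 t 16.2833
[[300.58543846 179.83917463]]
white [134, 50, 17, 19, 174] [142.3  57.7] [0.9332 0.3869 0.078 ]
white [88, 60, 58, 28, 238] [116.3  72.6] [0.8852 0.4632 0.078 ]
white [205, 149, 10, 12, 32] [210.6 156.2] [0.6241 0.1773 0.078 ]
```

View pics/t4c.png

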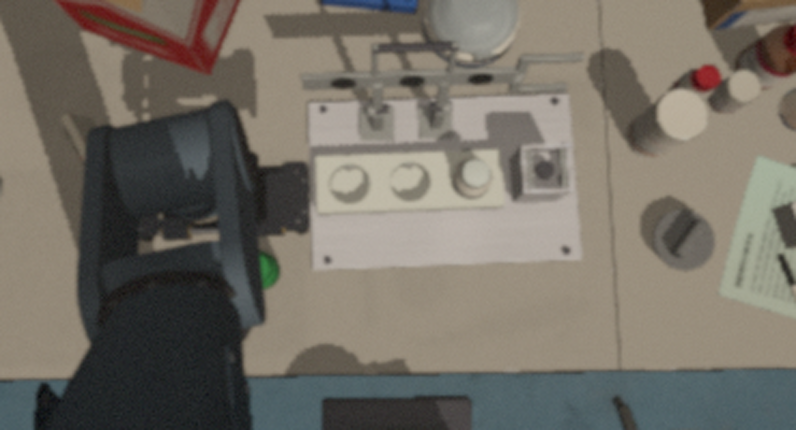

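Bottle 1 is hard down in the right-hand nest, at crop (472,178): contact came at the expected height with 19 N. The clamp is open and the arm hides the other bottle.

```bash
python3 -c "
from h import *
c=snap('side')
print(proj(c,[[.4816,.4212,.039],[.4816,.4212,.078]]).round(1))
for d in vision.outline_of('side','bottle0_mid')[:6]: print(d['point'],d['conf'],c['frame'][d['mask']].mean(0).round())
t=cv2.imread('pics/t2.png')[180:250,100:170]; s=cv2.cvtColor(c['frame'],cv2.COLOR_RGB2BGR)[130:200,200:270]
cv2.imwrite('pics/b.png',cv2.resize(np.hstack([t,s]),(800,400),interpolation=cv2.INTER_CUBIC))
print(proj(vision.camera('top'),[[.4816,.4212,.078]]))
"
```

```text
[[240.5 168. ]
 [240.2 159.5]]
[173.0, 217.2] 0.78 [57. 86. 54.]
[190.2, 229.6] 0.77 [ 58. 110.  62.]
[212.3, 278.8] 0.48 [166. 164. 152.]
[[124.24289854 205.50902991]]
```

View pics/b.png

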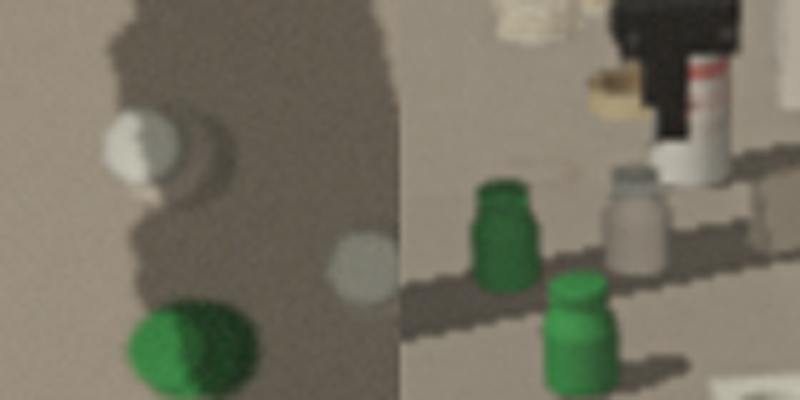

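Left half: the second bottle's top is at pixel (124.4,205.3). Right half: it is at side pixel (241,160–178). Both match (0.4816, 0.4212), so it hasn't moved.

```bash
python3 -m handwheel '[[-0.01,0.13,0,0],[-0.011,0.27,0,0],[-0.011,0.4,0,0],[-0.011,0.54,0,0],[-0.011,0.673,0,0],[-0.011,0.673,0.08,0],[-0.011,0.673,0.16,0],[-0.011,0.673,0.16,0],[-0.011,0.673,0.16,0],[-0.011,0.673,0.16,0]]'; python3 -c "
from h import *
rows([.4816,.4212,.039],th+np.pi/2)"
```

```text
time: 17.32
position: [0.4873, 0.4165, 0.1451]
tool_rot: [-0.014, 1.0, 0.0, 0.0]
ft_force: [1.0, -0.0, -0.2]
grip_width: 0.0678
grip_force: 0.0
pos [0.4873 0.4165 0.1451] yaw 1.599 shift [0.0187 0.016  0.3538] turn -0.0005 dist rows 2.6 0.0268006484061413 q6 -1.07 F [ 1.  -0.  -0.2] w 0.0678 0.0 t 17.3167
```

```bash
python3 -m handwheel '[[0.019,0.016,0.02,0],[0.019,0.016,0.1,0],[0.019,0.016,0.2,0],[0.019,0.016,0.28,0],[0.019,0.016,0.33,0],[0.019,0.016,0.354,0],[0.019,0.016,0.354,0],[0.019,0.016,0.354,0]]' && python3 -m handwheel '[[0,0,0,0],[0,0,0,0],[0,0,0,0],[0,0,0,0],[0,0,0,0]]' 0 25;  python3 -c "
from h import *
rows(n1+.085*ey+[0,0,.15],th+np.pi/2)"
```

```text
time: 17.98
position: [0.4806, 0.4224, 0.0391]
tool_rot: [-0.015, 1.0, 0.0, 0.001]
ft_force: [0.9, 0.4, -0.2]
grip_width: 0.0681
grip_force: 0.0
time: 18.4
position: [0.4805, 0.4225, 0.0394]
tool_rot: [-0.015, 1.0, 0.0, 0.001]
ft_force: [-0.5, -0.0, 5.3]
grip_width: 0.0515
grip_force: 25.0
pos [0.4805 0.4225 0.0394] yaw 1.601 shift [-0.1803 -1.1246 -0.4027] turn -0.0002 dist rows 8.7 0.008532440829033401 q6 -1.05 F [-0.5 -0.   5.3] w 0.0515 25.0 t 18.4
```

```bash
python3 -m handwheel '[[0,0,-0.1,0],[0,0,-0.22,0],[0,0,-0.34,0],[0,-0.02,-0.4,0],[-0.02,-0.12,-0.4,0],[-0.05,-0.25,-0.4,0],[-0.09,-0.38,-0.4,0],[-0.12,-0.51,-0.4,0],[-0.15,-0.64,-0.4,0],[-0.177,-0.77,-0.4,0],[-0.177,-0.9,-0.4,0],[-0.177,-1,-0.4,0],[-0.177,-1,-0.4,0],[-0.177,-1,-0.4,0],[-0.177,-1,-0.4,0]]';  python3 -c "
from h import *
rows(n1+.085*ey+[-.001,0,.083],th+np.pi/2)"
```

```text
time: 19.65
position: [0.5419, 0.1241, 0.1581]
tool_rot: [-0.015, 1.0, 0.0, -0.0]
ft_force: [0.4, 0.6, -2.1]
grip_width: 0.0516
grip_force: 25.0
pos [0.5419 0.1241 0.1581] yaw 1.6 shift [-0.0022 -0.1247  0.2171] turn -0.0003 dist rows 1.8 0.015122908999327936 q6 -1.58 F [ 0.4  0.6 -2.1] w 0.0516 25.0 t 19.65
```

```bash
python3 -m handwheel '[[-0.002,-0.06,0,0],[-0.002,-0.125,0,0],[-0.002,-0.125,0.07,0],[-0.002,-0.125,0.14,0],[-0.002,-0.125,0.2,0],[-0.002,-0.125,0.217,0],[-0.002,-0.125,0.217,0],[-0.002,-0.125,0.217,0],[-0.002,-0.125,0.217,0],[-0.002,-0.125,0.217,0],[-0.002,-0.125,0.217,0]]';  python3 -c "
from h import *
rows(n1+.085*ey+[-.001,0,.055],th+np.pi/2)"
```

```text
time: 20.57
position: [0.5445, 0.0866, 0.0942]
tool_rot: [-0.015, 1.0, -0.0, 0.001]
ft_force: [-0.3, 0.6, -0.4]
grip_width: 0.0516
grip_force: 25.0
pos [0.5445 0.0866 0.0942] yaw 1.602 shift [0.0032 0.0007 0.0973] turn -0.0001 dist rows 0.7 0.006246672548477805 q6 -1.65 F [-0.3  0.6 -0.4] w 0.0516 25.0 t 20.5667
```

```bash
python3 -m handwheel '[[0.002,0,0.02,0],[0.002,0,0.04,0],[0.002,0,0.06,0],[0.002,0,0.08,0],[0.002,0,0.097,0],[0.002,0,0.097,0],[0.002,0,0.097,0]]';  python3 -m handwheel '[[0,0,0.01,0],[0,0,0.02,0],[0,0,0.03,0],[0,0,0.04,0],[0,0,0.05,0],[0,0,0.057,0],[0,0,0.062,0],[0,0,0.062,0],[0,0,0.062,0]]' - 50
```

```text
time: 21.15
position: [0.5427, 0.0863, 0.0634]
tool_rot: [-0.015, 1.0, 0.0, -0.001]
ft_force: [-0.2, -0.3, -1.2]
grip_width: 0.0515
grip_force: 25.0
time: 21.9
position: [0.544, 0.0867, 0.0478]
tool_rot: [-0.015, 1.0, 0.0, 0.001]
ft_force: [-2.4, 0.3, 11.0]
grip_width: 0.0508
grip_force: 50.0
```

Same depth as before. I'll release and press on top to confirm it's fully down.

```bash
python3 -m handwheel '[[0,0,0.006,0],[0,0,0.012,0],[0,0,0.012,0],[0,0,0.012,0]]'; python3 -m handwheel '[[0,0,0,0],[0,0,0,0],[0,0,0,0],[0,0,-0.05,0],[0,0,-0.15,0],[0,0,-0.25,0],[0,0,-0.25,0]]' 75 20; python3 -m handwheel '[[0,0,0,0],[0,0,0,0],[0,0,0,0],[0,0,0,0],[0,0,0.02,0],[0,0,0.04,0],[0,0,0.06,0],[0,0,0.07,0],[0,0,0.08,0],[0,0,0.088,0],[0,0,0.095,0],[0,0,0.1,0],[0,0,0.1,0]]' 0 20; python3 -c "
from h import *
rows(rod(1.7)-[0,0,.011],th)"
```

```text
time: 22.23
position: [0.546, 0.0867, 0.0461]
tool_rot: [-0.015, 1.0, 0.0, 0.004]
ft_force: [-2.2, 2.1, 25.2]
grip_width: 0.0515
grip_force: 50.0
time: 22.82
position: [0.5473, 0.0863, 0.122]
tool_rot: [-0.015, 1.0, -0.0, 0.006]
ft_force: [1.3, -0.3, -0.2]
grip_width: 0.0648
grip_force: 0.0
time: 23.9
position: [0.5422, 0.0862, 0.0959]
tool_rot: [-0.016, 1.0, -0.001, 0.0]
ft_force: [-18.6, -1.5, 69.0]
grip_width: 0.015
grip_force: 34.8
pos [0.5422 0.0862 0.0959] yaw 1.603 shift [-0.3811 -0.2828 -0.5167] turn -0.2499 dist rows 5.0 12.562667633846774 q6 -1.65 F [-18.6  -1.5  69. ] w 0.015 34.8 t 23.9
```

```bash
python3 -m handwheel '[[0,0,-0.1,0],[0,0,-0.22,0],[0,0,-0.35,0],[0,0,-0.48,0],[0,0,-0.61,0],[0,0,-0.74,0],[0,0,-0.82,0],[0,-0.1,-0.82,0.06],[0,-0.2,-0.82,0.1],[0,-0.28,-0.82,0.15],[0,-0.28,-0.82,0.2],[0,-0.28,-0.82,0.25],[0,-0.28,-0.82,0.25],[0,-0.28,-0.82,0.25],[0,-0.28,-0.82,0.25],[0,-0.28,-0.82,0.25],[0,-0.28,-0.82,0.25],[0,-0.28,-0.82,0.25],[0,-0.28,-0.82,0.25],[0,-0.28,-0.82,0.25]]' 45 15; python3 -c "
from h import *
rows([.664,.004,.33],th)
t=snap('top','t5.png'); s=snap('side','s5.png'); print(proj(s,[rod(1.7,.047),rod(1.7,-.047),rod(1.6),rod(1.8), n1+.085*ey+[0,0,.078],n1-.085*ey+[0,0,.078]]).round(1))
cv2.imwrite('pics/s5c.png',cv2.resize(cv2.imread('pics/s5.png')[90:250,200:390],(700,590),interpolation=cv2.INTER_CUBIC))"
```

```text
time: 25.57
position: [0.5455, 0.0024, 0.3317]
tool_rot: [0.698, 0.716, -0.0, -0.001]
ft_force: [-0.5, 0.2, 0.1]
grip_width: 0.0394
grip_force: 0.0
pos [0.5455 0.0024 0.3317] yaw 0.025 shift [-0.0046  0.395   0.0049] turn -0.001 dist rows 2.8 0.05238316538120791 q6 -0.23 F [-0.5  0.2  0.1] w 0.0394 0.0 t 25.5667
[[301.1 141.5]
 [308.9 150.3]
 [299.8 145.7]
 [309.8 146.4]
 [266.1 187.3]
 [275.6 208.5]]
```

View pics/s5c.png

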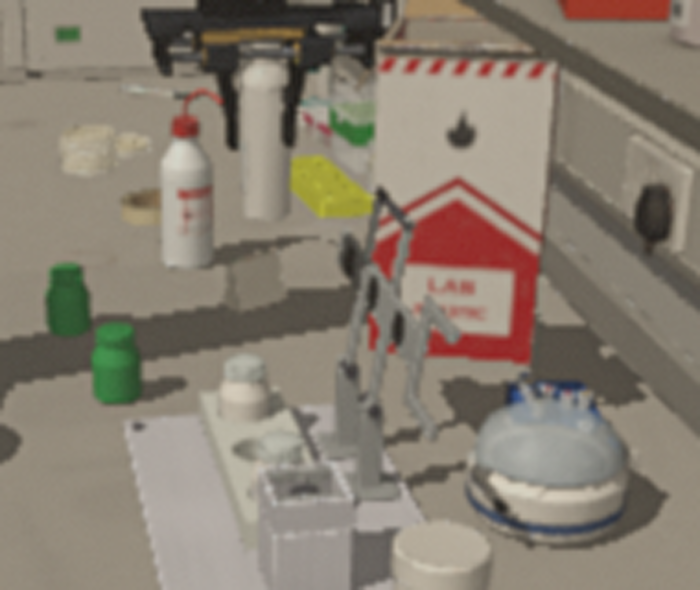

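Both bottles stand down in the end nests, at crop (243,380) and (280,450). The clamp leans open with its rod from (380,192) to (410,225), which is about 1.72 rad.

```bash
python3 -m handwheel '[[0,0.13,0,0],[0,0.26,0,0],[0,0.36,0,0],[-0.003,0.405,0.0,0],[-0.003,0.405,0.05,0],[-0.003,0.405,0.11,0],[-0.003,0.405,0.17,0],[-0.003,0.405,0.22,0],[-0.003,0.405,0.262,0],[-0.003,0.405,0.262,0],[-0.003,0.405,0.262,0]]'; python3 -m handwheel '[[0,0,0,0],[0,0,0,0],[0,0,0,0],[0,0,0,0],[0,0,0,0],[0,0,0,0]]' 0 15; python3 -c "
from h import *
rows(rod(1.72)-[0,0,.011],th)"
```

```text
time: 26.58
position: [0.6667, 0.0052, 0.2529]
tool_rot: [0.696, 0.718, -0.001, -0.001]
ft_force: [0.5, 0.2, -0.2]
grip_width: 0.0391
grip_force: 0.0
time: 27.08
position: [0.6667, 0.0051, 0.2548]
tool_rot: [0.696, 0.718, -0.0, -0.0]
ft_force: [-2.2, 0.3, 2.3]
grip_width: 0.0106
grip_force: 15.0
pos [0.6667 0.0051 0.2548] yaw 0.031 shift [ 0.0014 -0.0139  0.0139] turn -0.0002 dist rows 0.1 0.007868623305970985 q6 -0.19 F [-2.2  0.3  2.3] w 0.0106 15.0 t 27.0833
```

```bash
python3 -m handwheel '[[0,-0.076,-0.007,0],[0,-0.133,-0.006,0],[0,-0.189,0.001,0],[0,-0.244,0.013,0],[0,-0.298,0.031,0],[0,-0.35,0.054,0],[0,-0.399,0.082,0],[0,-0.445,0.115,0],[0,-0.487,0.153,0],[0,-0.526,0.194,0],[0,-0.56,0.239,0],[0,-0.59,0.287,0],[0,-0.615,0.338,0],[0,-0.634,0.392,0],[0,-0.648,0.446,0],[0,-0.657,0.502,0],[0,-0.657,0.502,0],[0,-0.657,0.502,0]]'; python3 -c "
from h import *
rows(rod(0)-[0,0,.011],th)"
```

```text
time: 28.58
position: [0.4706, -0.0005, 0.1033]
tool_rot: [0.697, 0.718, 0.0, -0.0]
ft_force: [1.9, 2.4, -4.6]
grip_width: 0.01
grip_force: 15.0
pos [ 0.4706 -0.0005  0.1033] yaw 0.03 shift [-0.0006 -0.0109  0.0694] turn -0.0003 dist rows 0.5 0.014024749260845057 q6 -0.27 F [ 1.9  2.4 -4.6] w 0.01 15.0 t 28.5833
```

```bash
python3 -m handwheel '[[0,-0.002,0.02,0],[0,-0.003,0.04,0],[0,-0.003,0.055,0],[0,-0.003,0.06,0],[0,-0.003,0.06,0],[0,-0.003,0.06,0]]'; python3 -m handwheel '[[0,0,0.008,0],[0,0,0.016,0],[0,0,0.016,0],[0,0,0.016,0]]'
```

```text
time: 29.08
position: [0.4695, -0.0006, 0.0855]
tool_rot: [0.696, 0.718, 0.0, -0.0]
ft_force: [1.8, 5.0, -3.0]
grip_width: 0.0108
grip_force: 15.0
time: 29.42
position: [0.4695, -0.0008, 0.0819]
tool_rot: [0.696, 0.718, 0.0, 0.0]
ft_force: [-0.8, 5.1, 8.8]
grip_width: 0.0102
grip_force: 15.0
```

```bash
python3 -m handwheel '[[0,0,0.008,0],[0,0,0.014,0],[0,0,0.014,0],[0,0,0.014,0]]'; python3 -m handwheel '[[0,0,-0.012,0],[0,0,-0.012,0],[0,0,-0.012,0],[0,0,-0.1,0],[0,0,-0.2,0],[0,0,-0.3,0],[0,0,-0.3,0]]' 45; python3 -c "
from h import *
t=snap('top','t6.png'); s=snap('side','s6.png')
print(((proj(s,[rod(0,.047),rod(0,-.047),rod(.1,.047)])-[200,130])*4.5).round())
cv2.imwrite('pics/s6c.png',cv2.resize(cv2.imread('pics/s6.png')[130:260,200:370],(765,585),interpolation=cv2.INTER_CUBIC))
rows([.463,-.375,.25])"
```

```text
time: 29.75
position: [0.4695, -0.0013, 0.0784]
tool_rot: [0.696, 0.718, 0.0, 0.001]
ft_force: [-3.2, 2.8, 14.7]
grip_width: 0.0099
grip_force: 13.8
time: 30.33
position: [0.4726, -0.0019, 0.1708]
tool_rot: [0.696, 0.718, 0.002, 0.004]
ft_force: [1.4, 0.4, -0.3]
grip_width: 0.0384
grip_force: 0.0
[[203. 279.]
 [220. 332.]
 [204. 258.]]
pos [ 0.47   -0.0013  0.1674] yaw 0.031 shift [-1.2447 -0.0608 -0.274 ] turn 0 dist rows 9.2 0.0 q6 -0.27 F [-0.2  0.  -0.5] w 0.0389 0.0 t 30.4333
```

View pics/s6c.png

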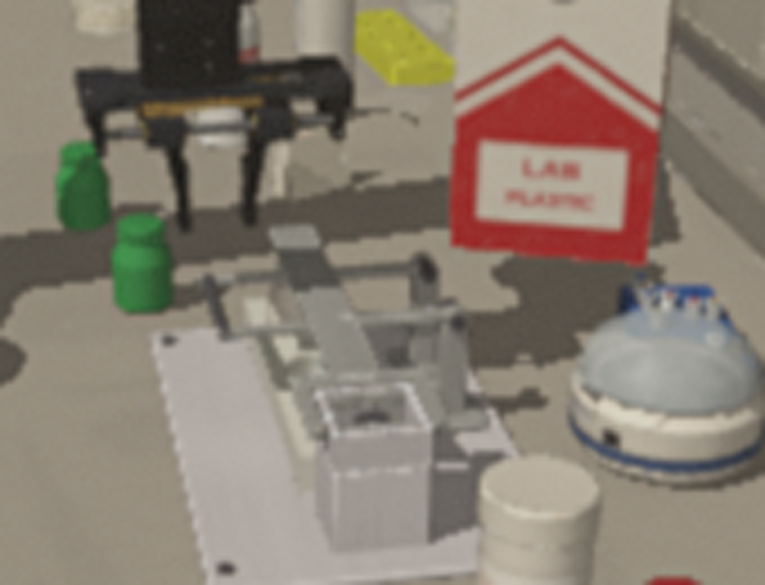

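The rod at crop (207,280)–(222,332) matches the predicted shut position, and the fork lies round the socket, so the clamp is shut. Now to measure the cap.

```bash
python3 -c "
from h import *
t=snap('top','t7.png'); s=snap('side','s7.png')
for n,c in(('top',t),('side',s)):
    for d in vision.outline_of(n,'cap_mid')[:2]:
        ys,xs=np.nonzero(d['mask']); print(n,d['conf'],d['point'],ys.min(),ys.max(),xs.min(),xs.max(),d['mask'].sum())
ang=np.linspace(0,6.283,60)
C=np.array([.463,-.377,.028])
for c in(t,s):
    q=proj(c,[C+[.044*np.cos(A),.044*np.sin(A),0] for A in ang]); print(q.min(0),q.max(0))
a=cv2.imread('pics/t7.png')[190:232,375:419]; b=cv2.imread('pics/s7.png')[260:310,230:290]
cv2.imwrite('pics/cap.png',np.hstack([cv2.resize(a,None,fx=9,fy=9,interpolation=cv2.INTER_CUBIC),cv2.resize(b,(396,378),interpolation=cv2.INTER_CUBIC)]))"
```

```text
top 0.62 [210.2, 397.6] 198 225 383 411 654
side 0.61 [286.1, 259.4] 272 297 245 278 664
[381.11682186 196.54844327] [409.96111    225.50263917]
[243.95860494 272.73632172] [278.45657344 294.17216599]
```

View pics/cap.png

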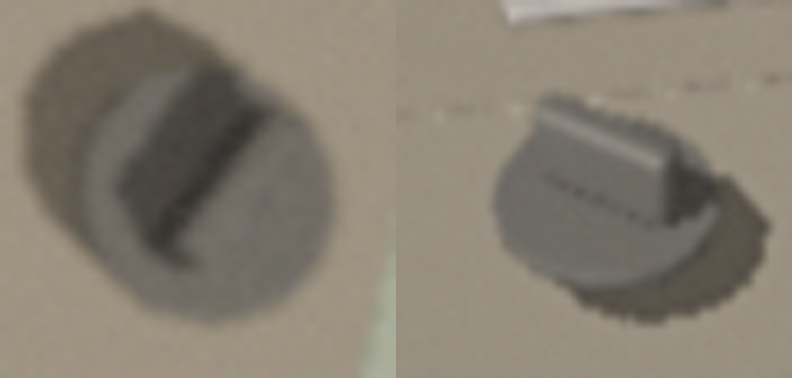

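In the top crop the flange circle is centred at about (207,198). In the side crop the near base line of the wing runs from (545,175) to (665,225), with its top edge from (540,105) to (665,160).

```bash
python3 -c "
from h import *
t=vision.camera('top'); s=vision.camera('side')
print('flange',at(t,(190+198/9-.4,375+207.5/9-.4),.028))
S=lambda x,y,z: at(s,(260+y/7.56-.4,230+(x-396)/6.6-.4),z)
for p,q,z in(((545,175),(665,225),.028),((540,105),(665,160),.056)):
    a,b=S(*p,z),S(*q,z); d=b-a; u=d/np.linalg.norm(d); n=np.array([-u[1],u[0],0]); n*=np.sign(n[1])
    print('len',np.linalg.norm(d),'ang',np.arctan2(d[1],d[0]),'mid',(a+b)/2,'ctr',(a+b)/2+.008*n)
a=np.array([75-0,-0]) 
rows([.463,-.378,.25])
print(at(t,(190+255/9,375+160/9),.056),at(t,(190+105/9,375+262/9),.056))
"
```

```text
flange [ 0.46093969 -0.38327557  0.028     ]
len 0.053102432347618 ang -0.6645421880350502 mid [ 0.46124543 -0.38901642  0.028     ] ctr [ 0.46617902 -0.38271883  0.028     ]
len 0.055974626392540396 ang -0.7034186767383631 mid [ 0.46033355 -0.38962517  0.056     ] ctr [ 0.46550818 -0.38352409  0.056     ]
pos [ 0.4686 -0.0007  0.1655] yaw 0.03 shift [-1.2562 -0.0574 -0.2824] turn 0 dist rows 9.3 0.0 q6 -0.27 F [ 0.  -0.6 -0.6] w 0.0392 0.0 t 30.7333
[ 0.43863521 -0.3560183   0.056     ] [ 0.487646   -0.39330458  0.056     ]
```

```bash
python3 -m handwheel '[[-0.05,0,-0.13,-0.02],[-0.15,-0.01,-0.25,-0.04],[-0.28,-0.02,-0.25,-0.06],[-0.42,-0.03,-0.25,-0.08],[-0.55,-0.03,-0.25,-0.1],[-0.69,-0.04,-0.25,-0.12],[-0.83,-0.05,-0.25,-0.135],[-0.96,-0.057,-0.25,-0.135],[-1,-0.057,-0.25,-0.135],[-1,-0.057,-0.25,-0.135],[-1,-0.057,-0.25,-0.135]]' 50 20; python3 -c "
from h import *
rows([.463,-.383,.04],.88)
t=snap('top')
for d in vision.outline_of('side','tub_mid')[:1]: print(d['point'])
"
```

```text
time: 31.65
position: [0.4608, -0.3026, 0.2404]
tool_rot: [0.341, 0.94, 0.001, -0.001]
ft_force: [-0.2, 0.3, 0.3]
grip_width: 0.0434
grip_force: 0.0
pos [ 0.4608 -0.3026  0.2404] yaw 0.875 shift [-0.1788 -0.2014  0.6677] turn -0.0007 dist rows 5.2 0.037143137891784556 q6 -1.66 F [-0.2  0.3  0.3] w 0.0434 0.0 t 31.65
[258.1, 319.5]
```

Move above and descend partway, then check the alignment.

```bash
python3 -m handwheel '[[-0.09,-0.1,0,0],[-0.179,-0.2,0,0],[-0.179,-0.2,0.1,0],[-0.179,-0.2,0.22,0],[-0.179,-0.2,0.34,0],[-0.179,-0.2,0.44,0],[-0.179,-0.2,0.44,0],[-0.179,-0.2,0.44,0],[-0.179,-0.2,0.44,0]]'; python3 -c "
from h import *
rows([.463,-.383,.04],.88)
s=snap('side','s8.png')
cv2.imwrite('pics/s8c.png',cv2.resize(cv2.imread('pics/s8.png')[200:310,200:350],(750,550),interpolation=cv2.INTER_CUBIC))
"
```

```text
time: 32.5
position: [0.4655, -0.3814, 0.1112]
tool_rot: [0.339, 0.941, -0.001, 0.001]
ft_force: [0.7, -0.3, 0.8]
grip_width: 0.044
grip_force: 0.0
pos [ 0.4655 -0.3814  0.1112] yaw 0.88 shift [ 0.0037 -0.0093  0.2372] turn 0.0 dist rows 1.7 0.0007923767710114837 q6 -1.75 F [ 0.7 -0.3  0.8] w 0.044 0.0 t 32.5
```

View pics/s8c.png

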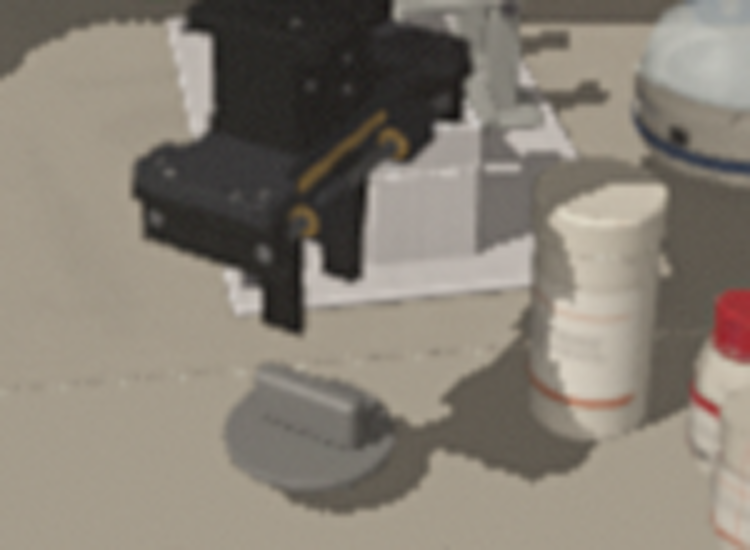

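The fingers straddle the wing (at crop (305,405)), aligned across it, and the gripper is clear of the tub.

```bash
python3 -m handwheel '[[0.002,-0.008,0.06,0],[0.002,-0.008,0.12,0],[0.002,-0.008,0.17,0],[0.002,-0.008,0.21,0],[0.002,-0.008,0.237,0],[0.002,-0.008,0.237,0],[0.002,-0.008,0.237,0]]'; python3 -m handwheel '[[0,0,0,0],[0,0,0,0],[0,0,0,0],[0,0,0,0],[0,0,0,0],[0,0,0,0]]' 0 40; python3 -c "
from h import *
rows([.463,-.383,.04],.88)
"
```

```text
time: 33.13
position: [0.4628, -0.3835, 0.0392]
tool_rot: [0.339, 0.941, -0.0, 0.0]
ft_force: [-0.4, -0.1, 0.1]
grip_width: 0.0438
grip_force: 0.0
time: 33.63
position: [0.4625, -0.3832, 0.0388]
tool_rot: [0.339, 0.941, -0.0, 0.0]
ft_force: [1.1, 0.6, 0.9]
grip_width: 0.016
grip_force: 39.9
pos [ 0.4625 -0.3832  0.0388] yaw 0.878 shift [-0.0007  0.0016 -0.0041] turn -0.0002 dist rows 0.0 0.012086262559151061 q6 -1.76 F [1.1 0.6 0.9] w 0.016 39.9 t 33.6333
```

```bash
python3 -m handwheel '[[0,0,-0.1,0],[0,0,-0.22,0],[0,0,-0.34,0],[0,0,-0.45,-0.02],[0,0,-0.45,-0.04],[0,0,-0.45,-0.06],[0,0,-0.45,-0.08],[0,0,-0.45,-0.1],[0,0,-0.45,-0.115],[0,0,-0.45,-0.115],[0,0,-0.45,-0.115],[0,0,-0.45,-0.115]]'; python3 -c "
from h import *
rows([.5528,-.1775,.165],th+np.pi/2)
"
```

```text
time: 34.63
position: [0.4622, -0.3829, 0.1733]
tool_rot: [-0.014, 1.0, 0.0, -0.0]
ft_force: [-0.4, -0.8, -1.8]
grip_width: 0.0159
grip_force: 39.9
pos [ 0.4622 -0.3829  0.1733] yaw 1.599 shift [-0.3211  0.6759  0.0278] turn -0.0005 dist rows 5.4 0.026632909812812404 q6 -2.48 F [-0.4 -0.8 -1.8] w 0.0159 39.9 t 34.6333
```

```bash
python3 -m handwheel '[[-0.03,0.1,0,0],[-0.09,0.22,0,0],[-0.15,0.34,0,0],[-0.22,0.46,0,0],[-0.28,0.57,0,0],[-0.321,0.66,0,0],[-0.321,0.676,0.028,0],[-0.321,0.676,0.028,0],[-0.321,0.676,0.028,0],[-0.321,0.676,0.028,0],[-0.321,0.676,0.028,0]]'; python3 -c "
from h import *
rows([.5528,-.1775,.14],th+np.pi/2)
s=snap('side','s9.png')
o=robot.get_obs()['position']; C=o+[0,0,-.0108]
def sh(P): return ((proj(s,P)-[225,130])*7).round().tolist()
print('flange L/R/front', sh([C-.044*ex,C+.044*ex,C-.044*ey]),'wing top ends',sh([C+[0,0,.028]-.03*ex,C+[0,0,.028]+.03*ex]))
k=n1-.18*ey+[0,0,.0865]
print('socket front corners',sh([k-.033*ex-.033*ey,k+.033*ex-.033*ey,k-.033*ex+.033*ey,k+.033*ex+.033*ey]))
cv2.imwrite('pics/s9c.png',cv2.resize(cv2.imread('pics/s9.png')[130:210,225:335],(770,560),interpolation=cv2.INTER_CUBIC))
"
```

```text
time: 35.55
position: [0.5523, -0.1791, 0.1653]
tool_rot: [-0.014, 1.0, -0.0, 0.0]
ft_force: [-1.4, 0.6, -1.2]
grip_width: 0.0156
grip_force: 39.9
pos [ 0.5523 -0.1791  0.1653] yaw 1.599 shift [-0.0017  0.0054  0.0843] turn -0.0005 dist rows 0.6 0.027591738050264564 q6 -2.1 F [-1.4  0.6 -1.2] w 0.0156 39.9 t 35.55
flange L/R/front [[296.0, 517.0], [504.0, 500.0], [424.0, 556.0]] wing top ends [[330.0, 452.0], [473.0, 441.0]]
socket front corners [[338.0, 675.0], [495.0, 662.0], [308.0, 601.0], [457.0, 589.0]]
```

View pics/s9c.png

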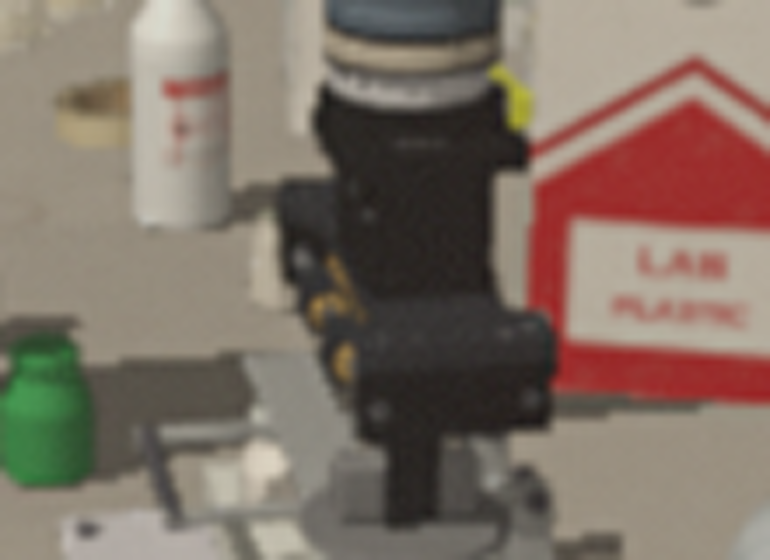

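In the side crop the flange spans about 302–508 and the wing 335–478. That puts the cap roughly 1–2 mm to +x of the prediction, so I'll shift −1 mm in x and go in.

```bash
python3 -m handwheel '[[0.002,0.005,0.02,0],[0.002,0.005,0.05,0],[0.002,0.005,0.08,0],[0.002,0.005,0.095,0],[0.002,0.005,0.11,0],[0.002,0.005,0.122,0],[0.002,0.005,0.122,0],[0.002,0.005,0.122,0],[0.002,0.005,0.122,0]]'; python3 -c "
from h import *
rows([.5520,-.1775,.1203],th+np.pi/2)
print(robot.get_obs()['moment'])"
```

```text
time: 36.35
position: [0.5518, -0.1759, 0.1284]
tool_rot: [-0.015, 1.0, 0.0, -0.0]
ft_force: [-0.1, -0.9, -1.3]
grip_width: 0.0155
grip_force: 40.0
pos [ 0.5518 -0.1759  0.1284] yaw 1.601 shift [-0.0006 -0.0052  0.0272] turn -0.0002 dist rows 0.2 0.007647486735778736 q6 -2.1 F [-0.1 -0.9 -1.3] w 0.0155 40.0 t 36.35
[ 0.01944795 -0.00629987 -0.00325413]
```

```bash
python3 -m handwheel '[[0,-0.001,0.008,0],[0,-0.001,0.016,0],[0,-0.001,0.024,0],[0,-0.001,0.032,0],[0,-0.001,0.039,0],[0,-0.001,0.039,0],[0,-0.001,0.039,0]]'; python3 -c "
from h import *
rows([.5520,-.1775,.1163],th+np.pi/2)"
```

```text
time: 36.93
position: [0.5521, -0.1765, 0.1173]
tool_rot: [-0.015, 1.0, -0.0, 0.0]
ft_force: [-0.4, 0.8, 5.4]
grip_width: 0.016
grip_force: 40.0
pos [ 0.5521 -0.1765  0.1173] yaw 1.601 shift [ 0.0005 -0.0035  0.0035] turn -0.0002 dist rows 0.0 0.008992931667204324 q6 -2.1 F [-0.4  0.8  5.4] w 0.016 40.0 t 36.9333
```

```bash
python3 -m handwheel '[[0,-0.001,0.004,0],[0,-0.001,0.008,0],[0,-0.001,0.011,0],[0,-0.001,0.011,0],[0,-0.001,0.011,0],[0,-0.001,0.011,0]]'
```

```text
time: 37.43
position: [0.5522, -0.1765, 0.1152]
tool_rot: [-0.015, 1.0, -0.0, 0.001]
ft_force: [-1.7, 2.6, 11.4]
grip_width: 0.0156
grip_force: 40.0
```

```bash
python3 -m handwheel '[[0,0,-0.001,0.015],[0,0,-0.001,0.03],[0,0,-0.001,0.045],[0,0,-0.001,0.06],[0,0,-0.001,0.075],[0,0,-0.001,0.09],[0,0,-0.001,0.105],[0,0,-0.001,0.12],[0,0,-0.001,0.135],[0,0,-0.001,0.15],[0,0,-0.001,0.165],[0,0,-0.001,0.18],[0,0,-0.001,0.195],[0,0,-0.001,0.21],[0,0,-0.001,0.22],[0,0,-0.001,0.23],[0,0,-0.001,0.23],[0,0,-0.001,0.23]]'; python3 -c "
from h import *
rows([.5520,-.1775,.1163],th)
print(robot.get_obs()['moment'])"
```

```text
time: 38.93
position: [0.5534, -0.1776, 0.1152]
tool_rot: [0.65, 0.76, 0.0, 0.002]
ft_force: [-0.7, 0.4, 7.3]
grip_width: 0.0158
grip_force: 40.0
pos [ 0.5534 -0.1776  0.1152] yaw 0.156 shift [ 0.0009 -0.0045 -0.0037] turn 0.0198 dist rows 0.0 0.9953618266534273 q6 -0.66 F [-0.7  0.4  7.3] w 0.0158 40.0 t 38.9333
[-0.19122324 -0.00067317 -0.01753631]
```

Turned under the ledges freely. Finish to the stop.

```bash
python3 -m handwheel '[[0,0,0,0.008],[0,0,0,0.016],[0,0,0,0.022],[0,0,0,0.028],[0,0,0,0.028],[0,0,0,0.028]]'; python3 -c "
from h import *
rows([.5520,-.1775,.1163],th)
print(robot.get_obs()['moment'])"
```

```text
time: 39.43
position: [0.5533, -0.1776, 0.1151]
tool_rot: [0.714, 0.7, 0.0, 0.002]
ft_force: [0.1, 0.9, 6.5]
grip_width: 0.0157
grip_force: 40.0
pos [ 0.5533 -0.1776  0.1151] yaw -0.02 shift [ 0.0004 -0.0044 -0.0039] turn -0.0082 dist rows 0.0 0.4114522933879634 q6 -0.48 F [0.1 0.9 6.5] w 0.0157 40.0 t 39.4333
[-0.21208712  0.07928402 -0.01608969]
```

```bash
python3 -m handwheel '[[0,0,0,0.006],[0,0,0,0.012],[0,0,0,0.012],[0,0,0,0.012]]'; python3 -c "
from h import *
rows([.5520,-.1775,.1163],th)
print(robot.get_obs()['moment'])"; python3 -m handwheel '[[0,0,0,0.006],[0,0,0,0.012],[0,0,0,0.012],[0,0,0,0.012]]'; python3 -c "
from h import *
rows([.5520,-.1775,.1163],th)
print(robot.get_obs()['moment'])"
```

```text
time: 39.77
position: [0.5542, -0.1779, 0.1152]
tool_rot: [0.74, 0.673, 0.001, 0.003]
ft_force: [2.1, 0.6, 5.3]
grip_width: 0.0153
grip_force: 40.0
pos [ 0.5542 -0.1779  0.1152] yaw -0.094 shift [ 0.0007 -0.0075 -0.0036] turn -0.02 dist rows 0.1 1.004267080955259 q6 -0.41 F [2.1 0.6 5.3] w 0.0153 40.0 t 39.7667
[-0.10764909 -0.28367557  0.2896425 ]
time: 40.1
position: [0.5543, -0.1778, 0.1153]
tool_rot: [0.763, 0.646, 0.001, 0.003]
ft_force: [2.2, 0.3, 5.3]
grip_width: 0.016
grip_force: 42.0
pos [ 0.5543 -0.1778  0.1153] yaw -0.165 shift [-0.0002 -0.0077 -0.0035] turn -0.0313 dist rows 0.1 1.5747528359660863 q6 -0.34 F [2.2 0.3 5.3] w 0.016 42.0 t 40.1
[ 0.01037666 -0.36964659  1.11546121]
```

```bash
python3 -m handwheel '[[0,0,0,-0.01],[0,0,-0.005,-0.012],[0,0,-0.01,-0.012],[0,0,-0.014,-0.012],[0,0,-0.014,-0.012],[0,0,-0.014,-0.012]]'; python3 -c "
from h import *
rows([.5520,-.1775,.1203],th)
print(robot.get_obs()['moment'])"
```

```text
time: 40.6
position: [0.5541, -0.1777, 0.1187]
tool_rot: [0.74, 0.672, 0.001, 0.003]
ft_force: [5.4, -0.2, 1.4]
grip_width: 0.0156
grip_force: 39.9
pos [ 0.5541 -0.1777  0.1187] yaw -0.096 shift [ 0.0001 -0.0072 -0.0054] turn -0.0204 dist rows 0.1 1.0239557976281497 q6 -0.41 F [ 5.4 -0.2  1.4] w 0.0156 39.9 t 40.6
[-0.31115211 -0.94988734  0.25540608]
```

Open slowly in place and retreat, then check.

```bash
python3 -m handwheel '[[0,0,0,0],[0,0,0,0],[0,0,0,0],[0,0,0,0]]' 40 10; python3 -m handwheel '[[0,0,-0.05,0],[0,0,-0.15,0],[0,0,-0.27,0],[0,0,-0.4,0],[0.1,-0.1,-0.5,0],[0.2,-0.2,-0.5,0],[0.3,-0.3,-0.5,0],[0.4,-0.35,-0.5,0],[0.5,-0.35,-0.5,0],[0.6,-0.35,-0.5,0],[0.6,-0.35,-0.5,0]]'; python3 -c "
from h import *
t=snap('top','t10.png'); s=snap('side','s10.png')
k=n1-.18*ey+[0,0,.0995]
for nm,c,o,f in(('top',t,(320,150),9),('side',s,(240,180),7)):
    q=proj(c,[k+.044*(np.cos(A)*ex+np.sin(A)*ey) for A in np.linspace(0,6.28,40)]); q=(q-o)*f; print(nm,'home flange bbox',q.min(0).round(),q.max(0).round(),'wing top ends',((proj(c,[k+[0,0,.028]+u*.03*ey for u in(-1,1)])-o)*f).round().tolist())
a=cv2.imread('pics/t10.png')[150:210,320:364]; b=cv2.imread('pics/s10.png')[180:257,240:297]
cv2.imwrite('pics/f10.png',np.hstack([cv2.resize(a,(396,540),interpolation=cv2.INTER_CUBIC),cv2.resize(b,(399,539),interpolation=cv2.INTER_CUBIC)[:,:]if 0 else cv2.resize(b,(399,540),interpolation=cv2.INTER_CUBIC)]))"
```

```text
time: 40.93
position: [0.5499, -0.1759, 0.1176]
tool_rot: [0.74, 0.672, -0.001, -0.002]
ft_force: [-0.8, -0.1, 4.3]
grip_width: 0.0319
grip_force: 1.8
time: 41.85
position: [0.4619, 0.0173, 0.2674]
tool_rot: [0.739, 0.674, -0.0, -0.002]
ft_force: [0.5, 0.5, -0.7]
grip_width: 0.0348
grip_force: 0.0
top home flange bbox [ -4. 108.] [274. 382.] wing top ends [[253.0, 223.0], [58.0, 231.0]]
side home flange bbox [190. 206.] [400. 304.] wing top ends [[312.0, 227.0], [281.0, 163.0]]
```

View pics/f10.png

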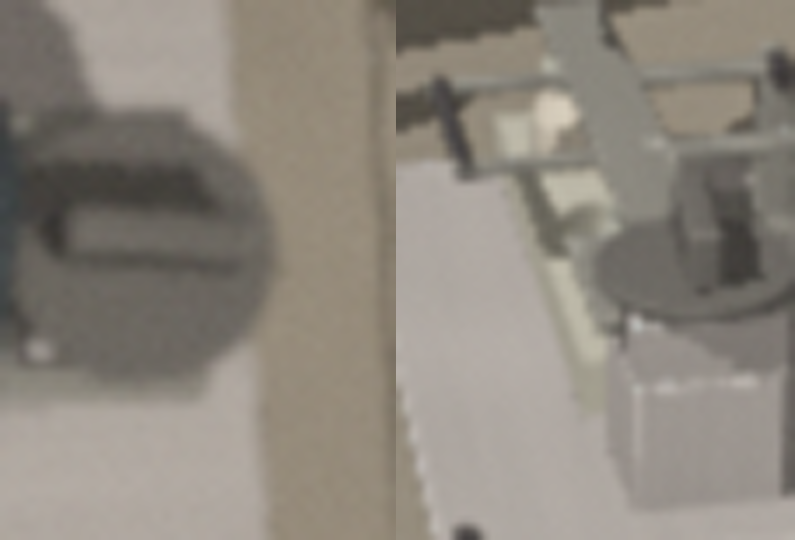

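The flange outline matches the home position and the wing lies along the socket's y, within about 0.08 rad. I'll probe the wing top lightly to check the height: TCP 0.1455 if home, 0.143 if it missed the notch.

```bash
python3 -m handwheel '[[-0.2,0.1,0,0],[-0.4,0.2,0,0],[-0.5,0.3,0,0],[-0.59,0.345,0.1,0],[-0.59,0.345,0.2,0],[-0.59,0.345,0.34,0],[-0.59,0.345,0.34,0],[-0.59,0.345,0.34,0],[-0.59,0.345,0.34,0]]' 0 10; python3 -c "
from h import *
rows([.553,-.178,.148],th)"
```

```text
time: 42.7
position: [0.5494, -0.1745, 0.1646]
tool_rot: [0.741, 0.672, -0.001, -0.002]
ft_force: [-0.1, -0.0, 0.6]
grip_width: 0.0006
grip_force: 0.0
pos [ 0.5494 -0.1745  0.1646] yaw -0.098 shift [-0.0103  0.0134  0.0552] turn -0.0206 dist rows 0.4 1.033408012762505 q6 -0.4 F [-0.1 -0.   0.6] w 0.0006 0.0 t 42.7
```

```bash
python3 -m handwheel '[[-0.01,0.01,0.03,0],[-0.01,0.01,0.05,0],[-0.01,0.01,0.055,0],[-0.01,0.01,0.055,0],[-0.01,0.01,0.055,0],[-0.01,0.01,0.055,0]]'; for i in 1; do python3 -m handwheel '[[0,0,0.003,0],[0,0,0.003,0],[0,0,0.003,0],[0,0,0.003,0]]'; python3 -m handwheel '[[0,0,0.003,0],[0,0,0.003,0],[0,0,0.003,0],[0,0,0.003,0]]'; python3 -m handwheel '[[0,0,0.003,0],[0,0,0.003,0],[0,0,0.003,0],[0,0,0.003,0]]'; python3 -m handwheel '[[0,0,0.003,0],[0,0,0.003,0],[0,0,0.003,0],[0,0,0.003,0]]'; done | grep -E 'pos|ft'
```

```text
time: 43.2
position: [0.5537, -0.1766, 0.1503]
tool_rot: [0.74, 0.673, 0.0, 0.001]
ft_force: [-0.2, -0.0, 0.2]
grip_width: 0.0003
grip_force: 0.0
position: [0.5534, -0.1767, 0.1487]
ft_force: [0.4, 0.3, -0.0]
position: [0.5534, -0.1768, 0.1477]
ft_force: [0.0, -1.0, -0.2]
position: [0.5533, -0.1768, 0.1468]
ft_force: [-0.1, 0.4, -0.4]
position: [0.5534, -0.1768, 0.146]
ft_force: [0.7, -0.0, 0.1]
```

```bash
(python3 -m handwheel '[[0,0,0.002,0],[0,0,0.002,0],[0,0,0.002,0],[0,0,0.002,0]]'; python3 -m handwheel '[[0,0,0.002,0],[0,0,0.002,0],[0,0,0.002,0],[0,0,0.002,0]]'; python3 -m handwheel '[[0,0,0.002,0],[0,0,0.002,0],[0,0,0.002,0],[0,0,0.002,0]]';  python3 -m handwheel '[[0,0,0.002,0],[0,0,0.002,0],[0,0,0.002,0],[0,0,0.002,0]]') | grep -E 'pos|ft'
```

```text
position: [0.5535, -0.1768, 0.1457]
ft_force: [-1.1, 0.9, 3.0]
position: [0.5535, -0.1768, 0.1449]
ft_force: [-0.6, 0.5, 4.2]
position: [0.5535, -0.1769, 0.1442]
ft_force: [1.1, 0.2, 5.0]
position: [0.5535, -0.1768, 0.1436]
ft_force: [-0.7, 0.2, 3.8]
```

Contact came at 0.1457, so the cap is at home height. Retreat, take a last look and hand in.

```bash
python3 -m handwheel '[[0,0,-0.05,0],[0,0,-0.15,0],[0,0,-0.28,0],[0,0,-0.4,0],[0.1,-0.1,-0.5,0],[0.2,-0.2,-0.5,0],[0.35,-0.3,-0.5,0],[0.5,-0.35,-0.5,0],[0.6,-0.35,-0.5,0],[0.75,-0.35,-0.5,0],[0.9,-0.35,-0.5,0],[1,-0.35,-0.5,0],[1,-0.35,-0.5,0],[1,-0.35,-0.5,0]]'; python3 -c "
from h import *
t=snap('top','t11.png'); s=snap('side','s11.png')
a=cv2.imread('pics/t11.png')[130:240,215:375]; b=cv2.imread('pics/s11.png')[150:260,200:360]
cv2.imwrite('pics/f11.png',cv2.resize(np.hstack([a,b]),(800,275),interpolation=cv2.INTER_CUBIC))
print(((proj(s,[rod(0,.047),rod(0,-.047)])-[200,150])*2.5+[400,0]).round())"
```

```text
time: 47.03
position: [0.4766, 0.1344, 0.2927]
tool_rot: [0.738, 0.675, -0.001, -0.001]
ft_force: [0.3, -0.2, -0.2]
grip_width: 0.0002
grip_force: 0.0
[[513. 105.]
 [522. 134.]]
```

View pics/f11.png

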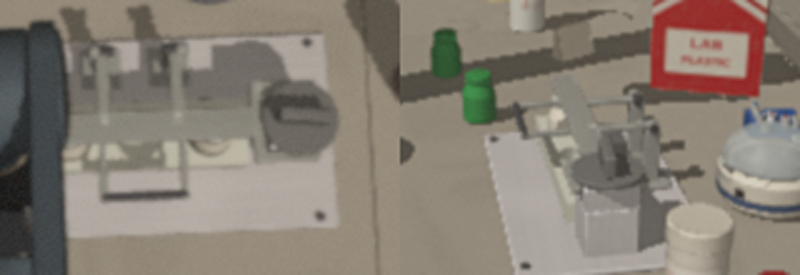

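The clamp is shut (rod at (517,106)–(525,136), as predicted), the cap is home, both bottles are under the bar, and the robot is clear.

```bash
python3 -c "
from rig import job
print(job.hand_in())"
```

```text
the job is handed in; nothing more can be done
None
```

I handed the job in at about 47 s, and no verdict was returned: both white bottles are fully down, the clamp is shut over them, the locking cap is home in its notch, and the timer and tub were left alone.

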